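Strip a stuck nest of pipe sleeves and sort them by size

ROBOT

A 6-joint arm with a two-finger parallel gripper is mounted at the origin on a cart in front of the work surface, level with it; the furniture and walls round the work are solid. World frame = base frame: x ahead of the robot, y to its left, z up, the work surface at z = 0. Lengths are in mm, angles in degrees, forces in N, time in s.
With the tool pointing down it reaches from about 300 to 850 mm from the base axis. Payload 4.2 kg.
Tool frame: the origin (TCP) lies on the centre line of the jaws, within the pads' length; the fingertips stand 11 mm ahead of it and the grasp point (between the pads) lies 8 mm behind it; z points along the fingers, y is the direction in which the jaws open and shut (so a half turn about z gives the same grasp; the last joint's range is limited). The gripper opens to 91 mm and grips with 3 to 60 N. Pads are 32 mm wide; open, the fingers measure 118 mm over their backs; the gripper's body (76 mm by 178 mm) begins 60 mm behind the grasp point.
Start: joints at [72.938, 18.312, 89.639, -0, 72.044, -1.146], TCP at [157.69, 552.97, 224.976] pointing down, gripper open.
Joint ranges: [-177.97, 177.97], [-48.28, 115.42], [12.27, 149.76], [-77.06, 257.06], [2.81, 150.46], [-146.56, 146.56]. Speed limits (degrees/s): [147.25, 147.25, 180, 180, 180, 180].

INTERFACE

Orientations are given as [roll, pitch, yaw] about the fixed x, y, z axes, in that order (R = Rz(yaw) Ry(pitch) Rx(roll)).
In Python, from workcell import env, grab_frame gives the robot as it stands. The module is installed in compiled form; this text tells all that it offers.
- The arm moves only by the tool arm_command, never from a script. Its argument "series" is one flat list of numbers, 6 for each row, row after row: the shift along the world's x, y, z each as a share of 400 mm, from -1 to 1, then the turn, a rotation vector about the world's x, y, z each as a share of 45 degrees, from -1 to 1. A call has 1 to 20 rows; each row shifts and turns the commanded pose from where the row before left it; what a row does not reach is not made up. A row lasts 1/12 s, in which the tool goes at most 41.7 mm and 7.16 degrees, less where a joint would pass 70% of its speed; a pose out of reach is approached as far as the arm can. A call with a number of a shift or a turn outside -1 to 1 is refused whole. A call with a gripper value outside its range is refused whole. "hand" is the opening, from 0 (shut) to 1 (fully open), set as the call begins (left out, the last holds). The fingers move at their own pace and stop on an object; "newtons" is the grip in N (left out, the last holds). Time passes only in rows, so rows that do not move let the fingers close. It gives the time, the measured TCP pose, the force and the opening at its end, in the units of the state.
- env.state(): the state, without advancing time (a new reading comes with each control period).
- grab_frame(name): name is "scene" or "top" or "wrist"; returns a dict with "frame" (384x512x3 uint8, red, green, blue), "intrinsics" (3x3 intrinsics, pixels), "k1" (the pictures are not rectified: a ray, as slopes to the right and down, at radius r is drawn at 1 + k1 r^2 times it, then the intrinsics apply), "R" (3x3) and "t" (3): a world point X has camera coordinates R X + t; the wrist camera has in their place "tool_from_camera" (4x4, takes a point from camera to tool coordinates, whose origin is the TCP and whose axes are the flange's). Camera axes: x right, y down, z forward; pixel columns grow to the right and rows downward; lengths in mm; the calibration is good to about 2 mm. A picture is of the moment at which its call begins: read the wrist's pose just before it. There is no depth.
- env.job_done(): hands the job in, once; it reports no verdict.
The state is a dict: "time_s": time; "qpos": joint angles; "qvel": joint speeds; "effort": joint torques, N m; "ee_pos": TCP position; "ee_rot": TCP orientation; "force": force on the tool from outside, world axes, zero at the start; "torque": the same for the moment, N m; "gripper_width": finger opening in mm.
Only numpy, scipy, OpenCV 4.12 (cv2) and the standard library are available. Lean on these libraries where they do the work, as an engineer would, in place of code of your own. Each camera call takes 0.05 s, during which the arm holds its last target.

TASK

The three pipe sleeves are stuck tightly inside one another. Draw them apart, the small white one out first and then the orange one out of the grey one; the yellow fork bolted to the table is there to hold the grey sleeve down by its flange while you pull. Stand each sleeve upright in the blue tray of its size: small in the smallest tray, medium in the middle one, large in the largest, and leave the gauge, the brass tee and the spanner where they are.

Things in the scene. Friction and masses are not known exactly. Their poses are not given: they have to be found in the camera images.
- small_mid (a point): centre (half-way up, on the axis) of the small white plastic sleeve, a tube 31 mm outside and 23 mm inside diameter, 52 mm long, 0.05 kg; z is its axis, up. At the start it sticks in the orange sleeve, its top 24 to 28 mm standing out; a straight pull of about 8 to 14 N frees it, and it is clear after 28 mm; the nest can be carried by it, slowly, as it swings
- medium_mid (a point): centre of the medium orange-brown sleeve, a tube 46 mm outside diameter, 68 mm long, 0.13 kg; z is its axis, up. The white sleeve sticks in its 35 mm mouth (28 mm deep to a step), gripped by a rubber seal. At the start it sticks in the grey sleeve, its top 38 to 43 mm standing out; about 11 to 19 N frees it (more than the white one needs), and it is clear after 30 mm
- large_mid (a point): centre of the large grey sleeve, a tube 63 mm outside diameter, 50 mm high, 0.18 kg; z is its axis, up. Round its top runs a flange 74 mm in diameter, 8 mm thick. The orange sleeve sticks in its 51 mm mouth (30 mm deep to a step), gripped by a rubber seal (4 mm inward on its own +x and -x sides, 10 to 19 mm below the top). The rim is 11.5 mm thick: pinch it, one finger in the mouth
- fork_seat (a point): on the fixed yellow and steel fork: middle of its slot at the plate's underside, 60 mm above the table; a sleeve pushed in sits here. Plate 6 mm thick, slot 55 mm wide: white and orange sleeves pass, the grey flange does not. x is the push-in direction; the slot opens at -x, the plate reaches from 40 mm before to 54 mm behind this point and 62 mm to each side; the slot ends 32 mm behind it
- tray_l: largest blue tray, open, fixed to the table, 106 mm square outside, walls 3 mm thick and 18 mm high, floor 3 mm thick; origin at the centre of its underside, on the table
- tray_m: middle-sized blue tray, the same but 82 mm square outside
- tray_s: smallest blue tray, the same but 66 mm square outside
- gauge: white pressure gauge lying on its back, 94x68x31 mm, bystander; origin under its centre
- brass_tee: brass tee fitting lying on the table, 46x56x25 mm, bystander; origin under its centre
- spanner_13: small steel combination spanner lying on the table, 156 mm long and 6 mm high, bystander; origin under its centre

How it is judged:
By the outcome, as a careful person would: the job done as asked, in the order asked, and still so for the second after the job is handed in, with the robot touching nothing.
It also fails if it takes over 72 s, if anything falls off the work surface, if the arm or the gripper's body presses on something with over 40 N, if the wrist force passes 120 N, or if a joint passes its speed limit or range.

## Working session

There is one attempt and no reset: what is moved stays moved. The work goes in short steps, Python scripts to look and compute and a tool call to move; the robot and the scene stay as the last step left them, time stands still between calls to the robot, and variables do not carry over. Pictures are saved under pics/ and viewed, and the job is handed in when it is done.

Besides the shell and the picture viewer there is one more tool, called after ">>>" in YAML: its name, and indented under it one key for each argument. arm_command: Moves the arm, as the interface text tells. Shift numbers are shares of 400 mm and turn numbers shares of 45 degrees, none past 1 either way. Its arguments: {"type":"object","properties":{"series":{"type":"array"},"hand":{"type":"number"},"newtons":{"type":"number"}},"required":["series"]}

```bash
mkdir -p pics
cat > h.py <<'E'
import numpy as np, cv2
from workcell import env, grab_frame
def save(name, fn):
    f=grab_frame(name); cv2.imwrite('pics/'+fn+'.png', f['frame'][:,:,::-1]); 
    np.savez('pics/'+fn+'.npz', **{k:np.array(v) for k,v in f.items()}); return f
E
python3 - <<'E'
from h import *
print(env.state())
for n in ['scene','top','wrist']:
    f=save(n,n+'0'); print(n,{k:(np.array(v).round(4).tolist()) for k,v in f.items() if k!='frame'})
E
```

```text
{'time_s': 0.0, 'qpos': array([ 7.29361227e+01,  1.83533045e+01,  8.97066681e+01, -2.61032674e-04,
        7.20437768e+01, -1.14536487e+00]), 'qvel': array([-0.02438186,  0.10094281, -0.0656843 , -0.01732049,  0.00734163,
        0.0292138 ]), 'effort': array([ 2.76925595e-03, -4.12465811e+01, -2.31981969e+01,  7.29420106e-02,
        4.56075592e-02, -1.44909804e-04]), 'ee_pos': array([157.55780376, 552.48671719, 224.10181554]), 'ee_rot': array([-1.79896266e+02, -1.82572881e-03,  1.64081567e+02]), 'force': array([ 0.29379031,  0.53947949, -0.57997892]), 'torque': array([ 0.02480935,  0.00789   , -0.003478  ]), 'gripper_width': 90.9529410174807}
scene {'intrinsics': [[385.2389, 0.0, 251.2567], [0.0, 385.2389, 187.4533], [0.0, 0.0, 1.0]], 'k1': -0.0174, 'R': [[0.4692, -0.8831, 0.0024], [-0.6564, -0.3506, -0.668], [0.5908, 0.3118, -0.7442]], 't': [-225.0172, 377.8272, 701.2282]}
top {'intrinsics': [[459.8289, 0.0, 252.2219], [0.0, 459.8289, 191.1624], [0.0, 0.0, 1.0]], 'k1': -0.1202, 'R': [[0.0287, -0.9995, -0.0111], [-0.9962, -0.0277, -0.083], [0.0826, 0.0134, -0.9965]], 't': [-2.344, 494.8117, 1461.9764]}
wrist {'intrinsics': [[323.316, 0.0, 260.1241], [0.0, 323.316, 191.8908], [0.0, 0.0, 1.0]], 'k1': -0.086, 'tool_from_camera': [[-0.001, -0.9651, -0.2619, 75.0646], [1.0, -0.0008, -0.0009, 0.6233], [0.0006, -0.2619, 0.9651, -161.7161], [0.0, 0.0, 0.0, 1.0]]}
```

View pics/scene0.png

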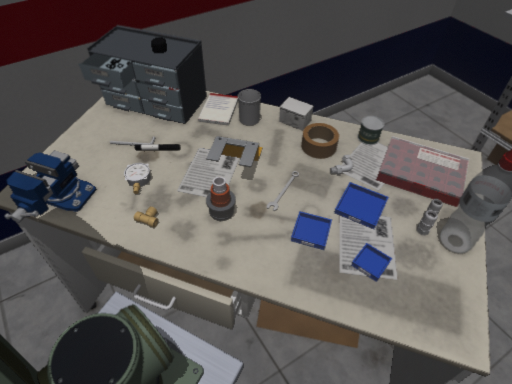

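View pics/top0.png

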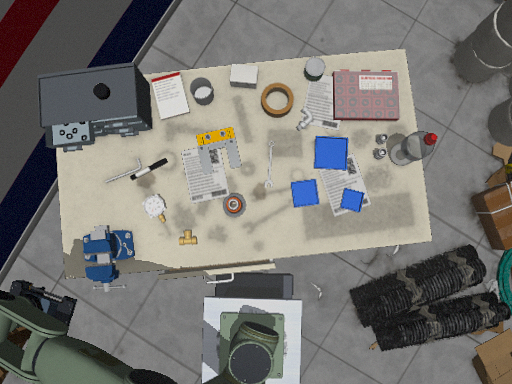

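View pics/wrist0.png

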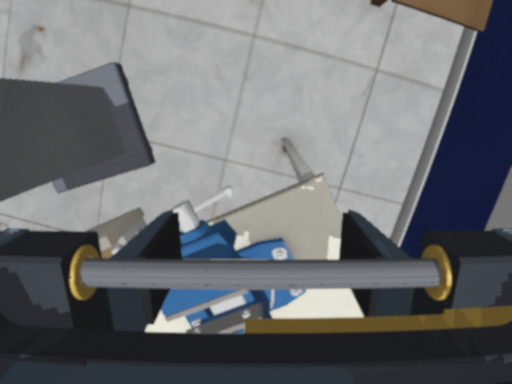

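The scene camera shows the nest at about (221,198), the fork plate at (235,150), and trays at (361,205), (311,230) and (371,262). In the top view these are the nest at (233,204), the fork at (218,145), and trays at (331,152), (305,193) and (352,200). I'll enlarge these areas next.

```bash
cat >> h.py <<'E'
def load(fn): return dict(np.load('pics/'+fn+'.npz'))
def pose(f, st=None):
    """return camera R,t (world->cam)"""
    if 'R' in f: return f['R'], f['t']
    from scipy.spatial.transform import Rotation as Ro
    p=f['ee_pos']; Rw=Ro.from_euler('xyz',f['ee_rot'],degrees=True).as_matrix()
    T=np.eye(4); T[:3,:3]=Rw; T[:3,3]=p
    W=np.linalg.inv(T@f['tool_from_camera']); return W[:3,:3],W[:3,3]
def proj(f,X):
    R,t=pose(f); c=np.atleast_2d(X)@R.T+t; s=c[:,:2]/c[:,2:]; r2=(s**2).sum(1,keepdims=True)
    s=s*(1+float(f['k1'])*r2); K=f['intrinsics']; return np.c_[s[:,0]*K[0,0]+K[0,2], s[:,1]*K[1,1]+K[1,2]]
def ray(f,uv):
    K=f['intrinsics']; d=np.array([float(f['k1']),0,0,0])
    s=cv2.undistortPoints(np.array(uv,float).reshape(-1,1,2),K,d).reshape(-1,2)
    R,t=pose(f); d=np.c_[s,np.ones(len(s))]@R; o=-R.T@t; return o,d
def atz(f,uv,z):
    o,d=ray(f,uv); k=(z-o[2])/d[:,2]; return o+d*k[:,None]
def wsave(fn):
    st=env.state(); f=grab_frame('wrist'); cv2.imwrite('pics/'+fn+'.png', f['frame'][:,:,::-1])
    f={k:np.array(v) for k,v in f.items()}; f['ee_pos']=st['ee_pos']; f['ee_rot']=st['ee_rot']; np.savez('pics/'+fn+'.npz',**f); return f
def crop(fn,x0,y0,x1,y1,s,out):
    im=cv2.imread('pics/'+fn+'.png')[y0:y1,x0:x1]; im=cv2.resize(im,None,fx=s,fy=s,interpolation=cv2.INTER_CUBIC)
    for x in range((x0+9)//10*10,x1,10):
        cv2.line(im,((x-x0)*s,0),((x-x0)*s,6 if x%50 else 14),(0,0,255),1)
        if x%50==0: cv2.putText(im,str(x),((x-x0)*s+2,12),0,.4,(0,0,255),1)
    for y in range((y0+9)//10*10,y1,10):
        cv2.line(im,(0,(y-y0)*s),(6 if y%50 else 14,(y-y0)*s),(0,0,255),1)
        if y%50==0: cv2.putText(im,str(y),(14,(y-y0)*s+4),0,.4,(0,0,255),1)
    cv2.imwrite('pics/'+out+'.png',im)
E
python3 - <<'E'
from h import *
crop('top0',180,110,380,230,4,'top0c'); crop('scene0',170,120,410,290,3,'scene0c')
f=load('top0'); g=load('scene0')
for n,a,z,b in [('nest',(233,204),90,(220,182)),('L',(331,152),0,(361,205)),('M',(305,193),0,(311,230)),('S',(352,200),0,(371,262))]:
    print(n,atz(f,[a],z).round(0),atz(g,[b],z).round(0))
E
```

```text
nest [[448.  69.  90.]] [[463.  77.  90.]]
L [[ 633. -244.    0.]] [[ 635. -241.    0.]]
M [[ 495. -161.    0.]] [[ 499. -156.    0.]]
S [[ 476. -316.    0.]] [[ 480. -313.    0.]]
```

View pics/top0c.png

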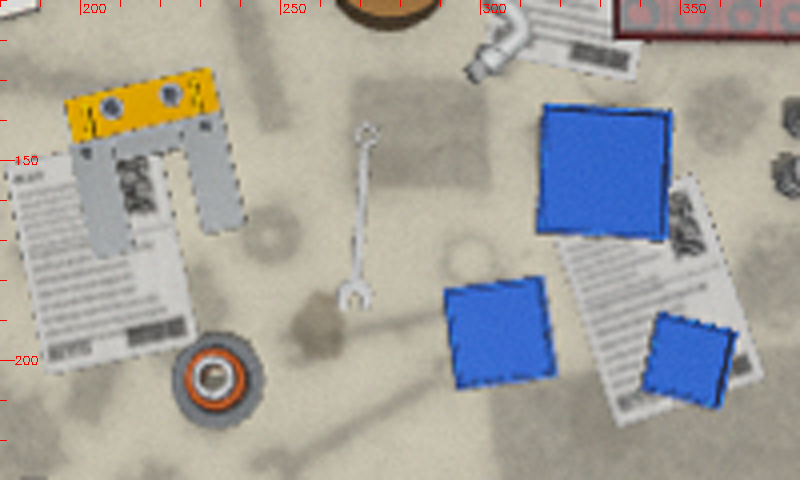

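View pics/scene0c.png

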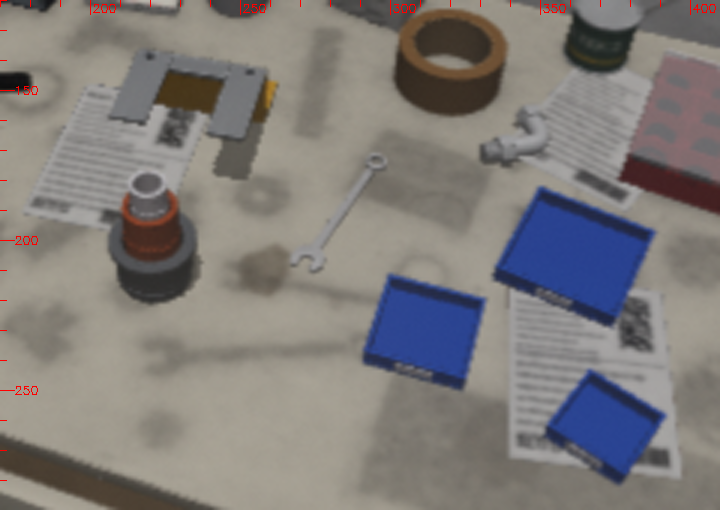

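```bash
cat > fit.py <<'E'
from h import *
from scipy.optimize import least_squares, minimize
f=load('top0'); g=load('scene0')
def tr(x,y,a,P):
    c,s=np.cos(a),np.sin(a); P=np.array(P,float); return np.c_[x+c*P[:,0]-s*P[:,1], y+s*P[:,0]+c*P[:,1], P[:,2]]
# fork corners at z=66
L=[(-40,62,66),(-40,27.5,66),(-40,-27.5,66),(-40,-62,66)]
pt=[(203.8,174.5),(213.8,172.5),(230.8,168.7),(241.2,166.8)]
ps=[(206.7,159.3),(219,160.7),(239,164.3),(251.7,166)]
for nm,sel in [('both',(1,1)),('top',(1,0)),('scene',(0,1))]:
    def r(p):
        P=tr(p[0],p[1],p[2],L); o=[]
        if sel[0]: o.append(proj(f,P)-pt)
        if sel[1]: o.append(proj(g,P)-ps)
        return np.concatenate(o).ravel()
    s=least_squares(r,[560,120,.2]); print('fork',nm,s.x[:2].round(1),np.degrees(s.x[2]).round(1),np.abs(s.fun).max().round(2))
for n,w,x0 in [('L',106,(634,-243)),('M',82,(497,-158)),('S',66,(478,-315))]:
    B=[(sx*w/2,sy*w/2,z) for sx in(-1,1) for sy in(-1,1) for z in(0,18)]
    res=[]
    for cam in (f,g):
        im=cam['frame'].astype(int); m=((im[:,:,2]>im[:,:,0]+50)&(im[:,:,2]>im[:,:,1]+30)).astype(np.uint8)
        k,lab,st,ce=cv2.connectedComponentsWithStats(m); uv=proj(cam,[(*x0,5)])[0]
        i=1+np.argmin(np.hypot(*(ce[1:]-uv).T)); M=(lab==i)
        def cost(p):
            H=cv2.convexHull(proj(cam,tr(p[0],p[1],p[2],B)).astype(np.float32)).reshape(-1,2)
            big=np.zeros((384,512),np.uint8); cv2.fillConvexPoly(big,np.round(H*16).astype(np.int32),1,cv2.LINE_AA,4)
            return (big.astype(bool)^M).sum()/M.sum()
        best=min((minimize(cost,[*x0,a],method='Nelder-Mead',options=dict(initial_simplex=[[*x0,a],[x0[0]+8,x0[1],a],[x0[0],x0[1]+8,a],[*x0,a+.2]])) for a in np.radians([-30,-15,0,15,30])),key=lambda s:s.fun)
        res.append((best.x[:2].round(1),round(np.degrees(best.x[2]),1),round(best.fun,3)))
    print(n,res)
E
python3 fit.py
```

```text
fork both [591.4 115.6] 14.3 0.93
fork top [591.9 115.8] 13.4 0.71
fork scene [590.6 115.6] 15.5 0.39
L [(array([ 628.7, -242.6]), np.float64(0.8), np.float64(0.072)), (array([ 642. , -240.5]), np.float64(-1.0), np.float64(0.278))]
M [(array([ 495.4, -157.9]), np.float64(7.6), np.float64(0.055)), (array([ 504.8, -154.9]), np.float64(11.1), np.float64(0.31))]
S [(array([ 475.8, -313.4]), np.float64(-13.1), np.float64(0.161)), (array([ 484.9, -312.7]), np.float64(-9.4), np.float64(0.368))]
```

>>> arm_command:
  series: [0.0475,-0.075,0.0035,0,0,-0.0738,0.0475,-0.075,0.0035,0,0,-0.0738,0.0475,-0.075,0.0035,0,0,-0.0738,0.0475,-0.075,0.0035,0,0,-0.0738,0.0475,-0.075,0.0035,0,0,-0.0738,0.0475,-0.075,0.0035,0,0,-0.0738,0.0475,-0.075,0.0035,0,0,-0.0738,0.0475,-0.075,0.0035,0,0,-0.0738,0.0475,-0.075,0.0035,0,0,-0.0738,0.0475,-0.075,0.0035,0,0,-0.0738,0.0475,-0.075,0.0035,0,0,-0.0738,0.0475,-0.075,0.0035,0,0,-0.0738,0.0475,-0.075,0.0035,0,0,-0.0738,0.0475,-0.075,0.0035,0,0,-0.0738,0.0475,-0.075,0.0035,0,0,-0.0738,0.0475,-0.075,0.0035,0,0,-0.0738,0.0475,-0.075,0.0035,0,0,-0.0738,0.0475,-0.075,0.0035,0,0,-0.0738,0,0,0,0,0,0,0,0,0,0,0,0]

```text
time_s: 1.82
ee_pos: [500.0, 11.8, 249.6]
ee_rot: [-179.9, -0.0, 104.1]
force: [0.2, -0.0, 0.8]
gripper_width: 91.3
```

Run:
```python
from h import *
f=wsave('w1'); s=env.state(); print(s['ee_pos'],s['ee_rot'],s['qpos'].round(1),s['force'])
cv2.imwrite('pics/w1b.png',cv2.resize(f['frame'][:,:,::-1],None,fx=1.5,fy=1.5))
```

```text
[499.29844335  12.83548568 249.65350124] [-1.79926649e+02 -5.66474987e-02  1.04251233e+02] [  0.1  10.6  96.6   0.   72.8 -14.1] [ 0.10001949 -0.604462    1.01317155]
```

View pics/w1b.png

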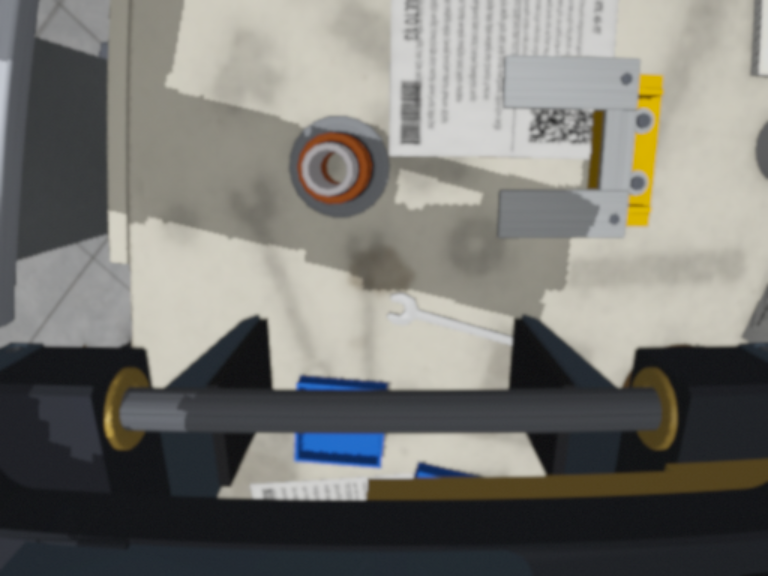

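Run:
```python
from h import *
crop('w1',180,30,450,170,3,'w1c'); crop('w1',180,65,270,155,8,'w1d')
```

```text
(no output)
```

View pics/w1c.png

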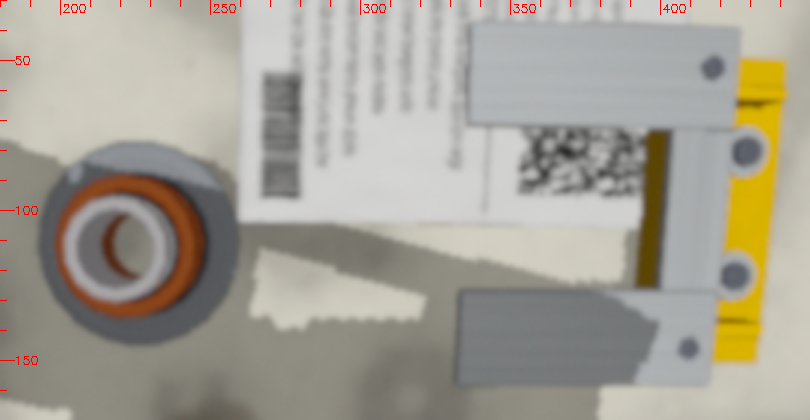

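View pics/w1d.png

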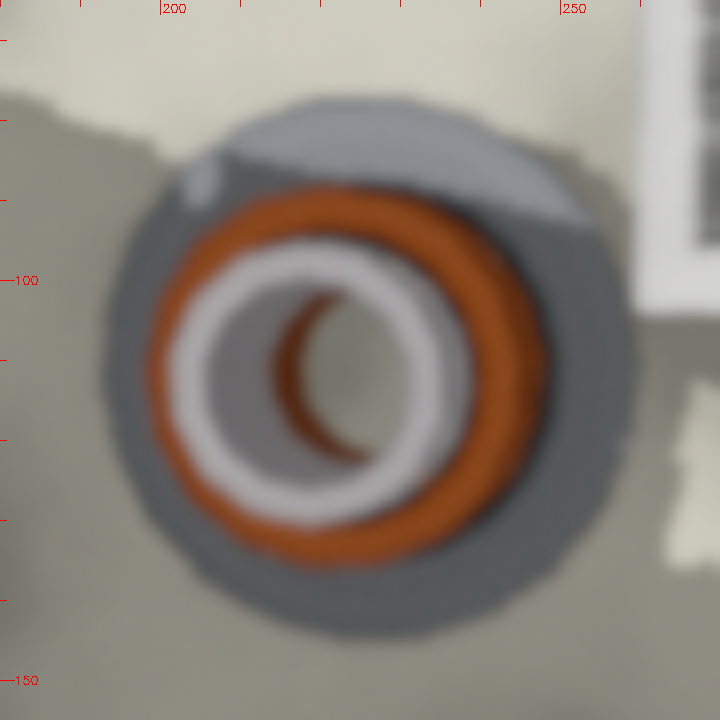

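Run:
```python
from h import *
from scipy.optimize import least_squares
w=load('w1')
def tr(x,y,a,P):
    c,s=np.cos(a),np.sin(a); P=np.array(P,float); return np.c_[x+c*P[:,0]-s*P[:,1], y+s*P[:,0]+c*P[:,1], P[:,2]]
L=[(-40,62,66),(-40,27.5,66),(-40,-27.5,66),(-40,-62,66),(54,-62,66),(54,62,66),(32,27.5,66),(32,-27.5,66)]
pc=np.array([(472,27),(467,125),(458,290),(455,385),(708,385),(740,28),(669,130),(660,290)])/3+[180,30]
r=lambda p:(proj(w,tr(p[0],p[1],p[2],L))-pc).ravel()
s=least_squares(r,[591,115,.25]); print('fork',s.x[:2],np.degrees(s.x[2]),s.fun.reshape(-1,2).round(1).tolist())
def circ(z,rad,ext,x0=(455,72)):
    t=np.linspace(0,2*np.pi,181)
    def r(p):
        q=proj(w,np.c_[p[0]+p[2]*np.cos(t),p[1]+p[2]*np.sin(t),np.full(181,z)])
        return np.array([q[:,0].min(),q[:,0].max(),q[:,1].min(),q[:,1].max()])-ext
    s=least_squares(r,[*x0,rad]); return s.x.round(1),s.fun.round(2)
print('flange',circ(50,37,[192.2,260,77.1,145.4]))
for z in (112,116,120): print('white',z,circ(z,15.5,[201,235.6,94.7,131.3]))
for z in (88,90,93): print('orange',z,circ(z,23,[198.4,248.3,88.1,136.2]))
```

```text
fork [592.73149651 117.96025548] 14.599058574557072 [[-0.9, -2.1], [-0.4, 0.8], [0.5, 0.1], [0.1, 0.7], [0.1, 0.5], [0.2, -0.1], [0.9, 0.1], [-0.3, 0.3]]
flange (array([446.3,  67.6,  36.9]), array([ 0.23, -0.23, -0.22,  0.23]))
white 112 (array([445.7,  67.7,  16. ]), array([-0.32,  0.32,  0.31, -0.31]))
white 116 (array([446.2,  68. ,  15.8]), array([-0.32,  0.32,  0.31, -0.31]))
white 120 (array([446.7,  68.2,  15.6]), array([-0.32,  0.32,  0.31, -0.31]))
orange 88 (array([447.5,  68.2,  23.8]), array([ 0.71, -0.71, -0.69,  0.71]))
orange 90 (array([447.7,  68.3,  23.6]), array([ 0.71, -0.71, -0.69,  0.71]))
orange 93 (array([448.1,  68.5,  23.4]), array([ 0.71, -0.71, -0.69,  0.71]))
```

>>> arm_command:
  series: [-0.0444,0.0459,0,0,0,0,-0.0444,0.0459,0,0,0,0,-0.0444,0.0459,0,0,0,0,0,0,-0.07,0,0,0,0,0,-0.07,0,0,0,0,0,-0.07,0,0,0,0,0,-0.07,0,0,0,0,0,-0.05,0,0,0,0,0,-0.03,0,0,0,0,0,0,0,0,0,0,0,0,0,0,0]

```text
time_s: 2.78
ee_pos: [445.4, 69.0, 106.1]
ee_rot: [-179.9, -0.0, 104.4]
force: [1.0, -0.0, -0.4]
gripper_width: 91.3
```

Run:
```python
from h import *
f=wsave('w2'); s=env.state(); print(s['ee_pos'],s['ee_rot'],s['force'])
cv2.imwrite('pics/w2b.png',cv2.resize(f['frame'][:,:,::-1],None,fx=1.5,fy=1.5))
g=save('scene','s2'); crop('s2',170,100,300,230,5,'s2c')
```

```text
[446.31749354  68.92949053 106.83418273] [ 1.79949114e+02 -5.95576423e-03  1.04397937e+02] [-0.22574327 -0.63103202  0.66488445]
```

View pics/w2b.png

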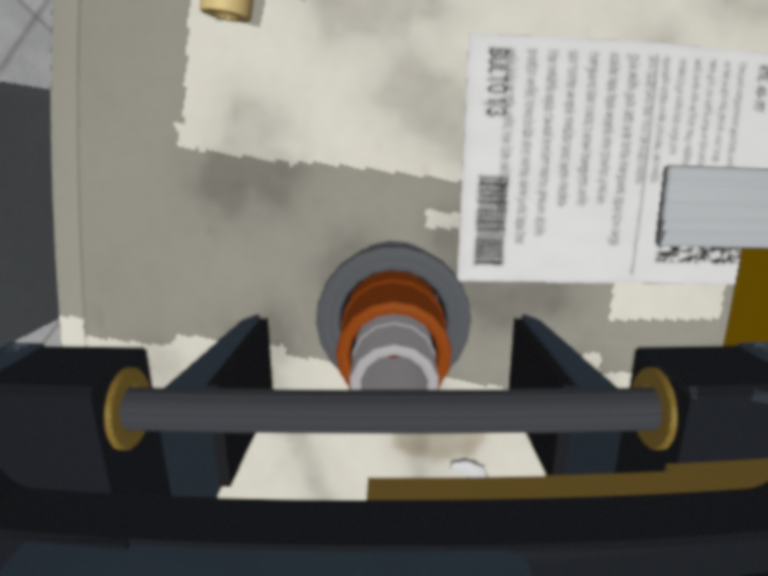

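View pics/s2c.png

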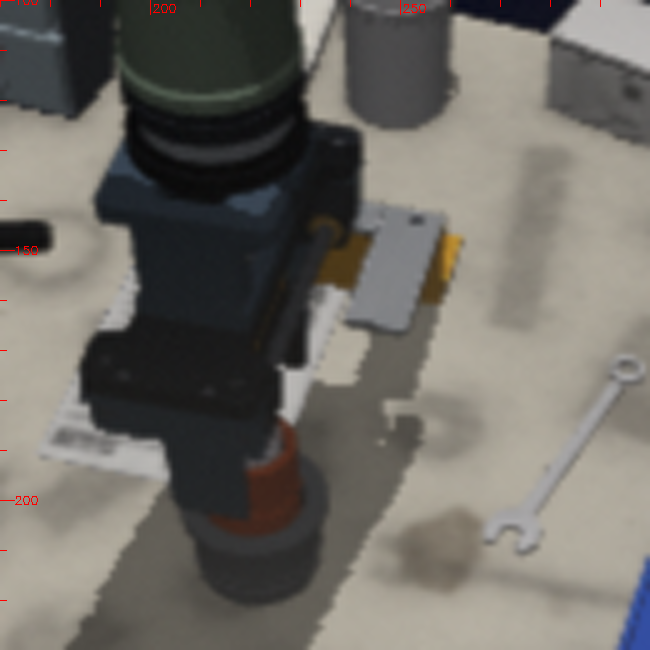

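The white sleeve sits midway between the fingers, at (393,370) in the wrist picture, so I'm closing on it.

>>> arm_command:
  series: [0,0,0,0,0,0,0,0,0,0,0,0,0,0,0,0,0,0,0,0,0,0,0,0,0,0,0,0,0,0,0,0,0,0,0,0,0,0,0,0,0,0,0,0,0,0,0,0]
  hand: 0.28
  newtons: 30

```text
time_s: 3.55
ee_pos: [446.4, 68.0, 106.2]
ee_rot: [180.0, 0.0, 104.3]
force: [0.1, -0.2, -0.8]
gripper_width: 40.7
```

>>> arm_command:
  series: [0,0,0,0,0,0,0,0,0,0,0,0,0,0,0,0,0,0,0,0,0,0,0,0,0,0,0,0,0,0]
  hand: 0

```text
time_s: 3.97
ee_pos: [446.5, 68.0, 106.2]
ee_rot: [180.0, 0.0, 104.3]
force: [1.2, 0.1, -0.2]
gripper_width: 30.1
```

>>> arm_command:
  series: [0,0,0.003,0,0,0,0,0,0.003,0,0,0,0,0,0.004,0,0,0,0,0,0.0025,0,0,0,0.003,0.0013,0,0,0,0,0.006,0.0026,0,0,0,0,0.009,0.004,0,0,0,0,0.012,0.0053,0,0,0,0,0.015,0.0066,0,0,0,0,0.018,0.0079,0,0,0,0,0.018,0.0079,0,0,0,0,0.018,0.0079,0,0,0,0,0.018,0.0079,0,0,0,0,0.015,0.0066,0,0,0,0,0.012,0.0053,0,0,0,0,0.009,0.004,0,0,0,0,0.006,0.0026,0,0,0,0,0.003,0.0013,0,0,0,0,0,0,0,0,0,0,0,0,0,0,0,0]

```text
time_s: 5.63
ee_pos: [510.9, 96.4, 111.2]
ee_rot: [-180.0, 0.0, 104.3]
force: [-0.3, 0.6, -3.4]
gripper_width: 29.7
```

Run:
```python
from h import *
f=wsave('w3'); s=env.state(); print(s['ee_pos'],s['ee_rot'],s['force'],s['torque'])
cv2.imwrite('pics/w3b.png',cv2.resize(f['frame'][:,:,::-1],None,fx=1.5,fy=1.5))
g=save('scene','s3'); crop('s3',170,100,300,230,5,'s3c')
```

```text
[510.83778946  96.40375578 111.16132021] [-1.79978324e+02 -1.40860775e-03  1.04299631e+02] [ 0.52585694 -0.35773142 -3.52714287] [-0.06811661  0.03967884  0.02210182]
```

View pics/w3b.png

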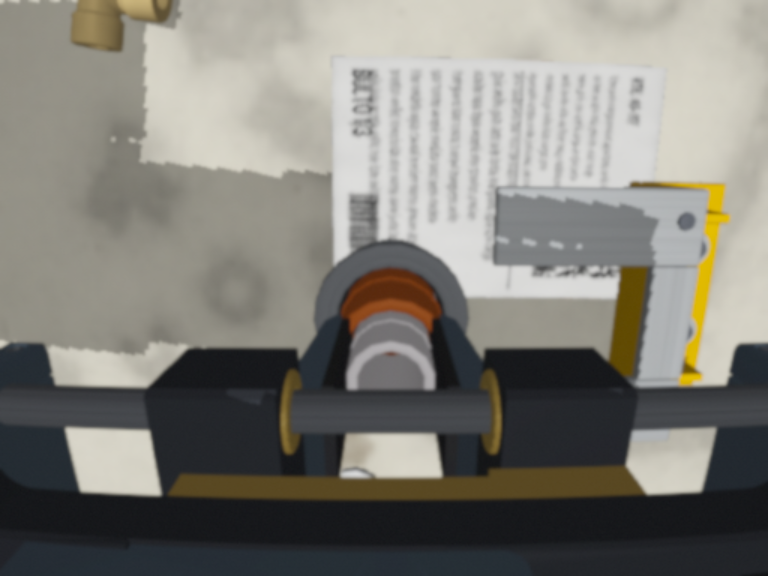

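View pics/s3c.png

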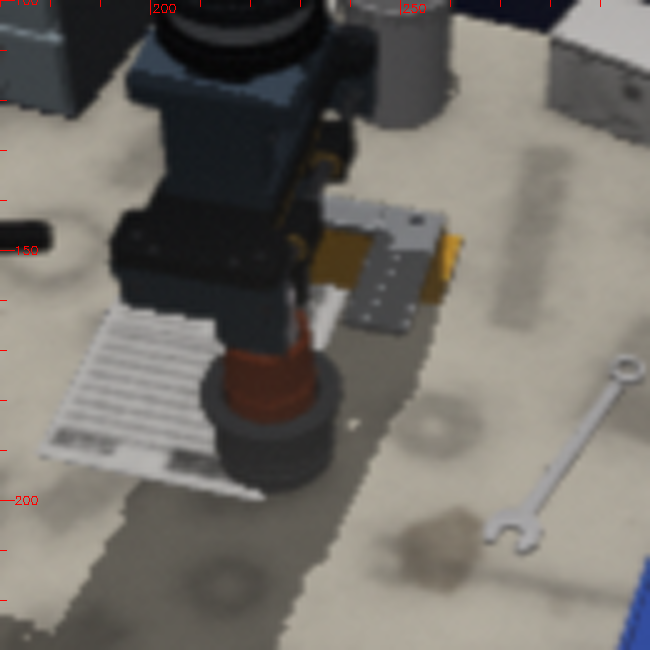

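Run:
```python
from h import *
f=load('w3'); a=np.radians(14.5); ex=np.array([np.cos(a),np.sin(a)]); ey=np.array([-ex[1],ex[0]])
def q(u,v,z): 
    p=atz(f,[(u/1.5,v/1.5)],z)[0,:2]; return p.round(1), (ex@(p-[592.5,117.5])).round(1),(ey@(p-[592.5,117.5])).round(1)
print('flange far',q(392,241,55)); print('prong in tip',q(496,262,66),'prong out',q(497,187,66), 'slot end', q(649,266,66)); print('tcp',ex@(f['ee_pos'][:2]-[592.5,117.5]),ey@(f['ee_pos'][:2]-[592.5,117.5]))
t=np.linspace(0,6.28,100)
def circ(c,z,r): return proj(f,np.c_[c[0]+r*np.cos(t),c[1]+r*np.sin(t),np.full(100,z)])*1.5
for c in [f['ee_pos'][:2]]:
    p=circ(c,55.,37); print(p.min(0),p.max(0));
```

```text
flange far (array([501.5, 133. ]), np.float64(-84.2), np.float64(37.8))
prong in tip (array([547.4, 137.1]), np.float64(-38.7), np.float64(30.3)) prong out (array([538.2, 168.1]), np.float64(-39.9), np.float64(62.6)) slot end (array([615.3, 152.8]), np.float64(30.9), np.float64(28.4))
tcp -84.24770893258838 0.02326016059889583
[314.21321265 242.69960952] [470.00785856 390.40384507]
```

>>> arm_command:
  series: [0.0037,0.001,0,0,0,0,0.0074,0.002,0,0,0,0,0.0111,0.003,0,0,0,0,0.0148,0.0039,0,0,0,0,0.0184,0.0049,0,0,0,0,0.0184,0.0049,0,0,0,0,0.0184,0.0049,0,0,0,0,0.0184,0.0049,0,0,0,0,0.0184,0.0049,0,0,0,0,0.0184,0.0049,0,0,0,0,0.0184,0.0049,0,0,0,0,0.0148,0.0039,0,0,0,0,0.0111,0.003,0,0,0,0,0.0074,0.002,0,0,0,0,0.0037,0.001,0,0,0,0,0,0,0,0,0,0,0,0,0,0,0,0]

```text
time_s: 7.15
ee_pos: [592.0, 118.1, 111.1]
ee_rot: [-180.0, -0.0, 104.3]
force: [0.1, -0.7, -5.1]
gripper_width: 30.0
```

Run:
```python
from h import *
f=wsave('w4'); s=env.state(); print(s['ee_pos'],s['ee_rot'],s['force'],s['torque'])
cv2.imwrite('pics/w4b.png',cv2.resize(f['frame'][:,:,::-1],None,fx=1.5,fy=1.5))
g=save('scene','s4'); crop('s4',170,80,300,210,5,'s4c')
```

```text
[591.9752449  118.08306677 111.16886716] [-1.79977194e+02 -4.44506034e-04  1.04305009e+02] [ 0.26108483 -0.94302903 -3.17847829] [-0.0828302   0.05852981  0.01040897]
```

View pics/w4b.png

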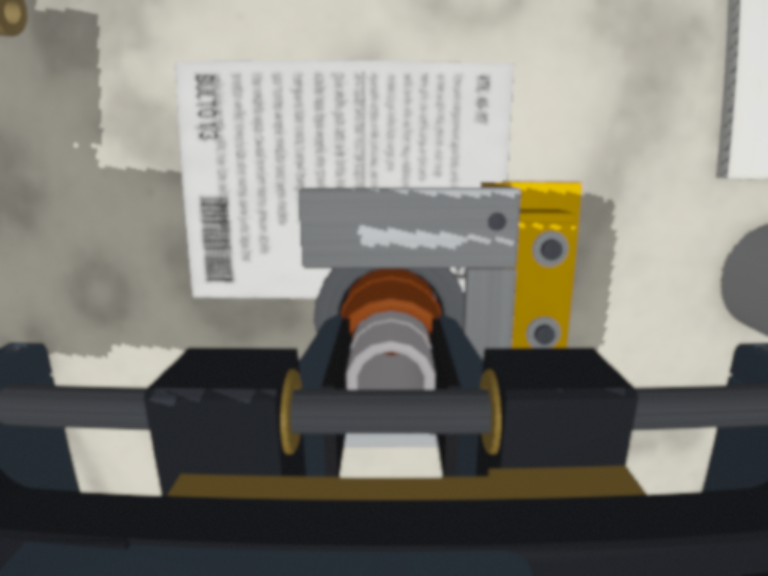

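View pics/s4c.png

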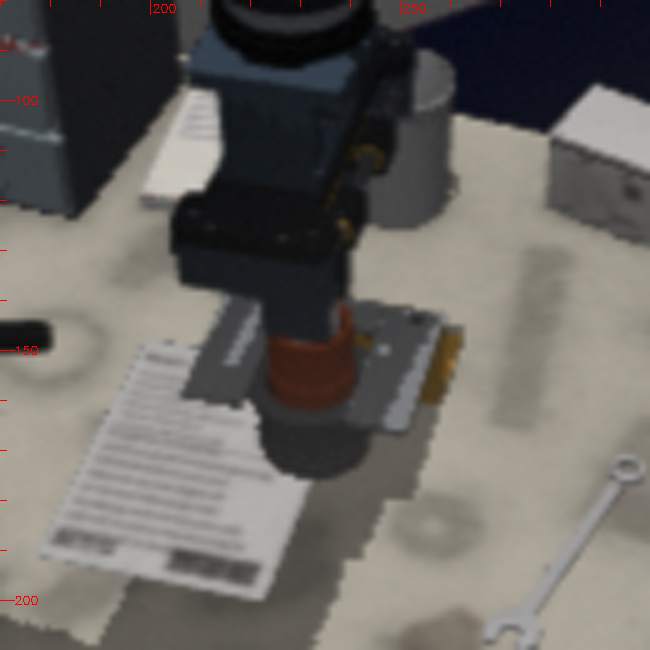

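>>> arm_command:
  series: [0,0,0.005,0,0,0,0,0,0.005,0,0,0,0,0,0.005,0,0,0,0,0,0.005,0,0,0,0,0,0.005,0,0,0,0,0,0.005,0,0,0]

```text
time_s: 7.75
ee_pos: [591.7, 118.0, 122.5]
ee_rot: [-179.9, -0.0, 104.3]
force: [0.5, -0.1, -9.9]
gripper_width: 30.1
```

Run:
```python
from h import *
s=env.state(); print(s['ee_pos'],s['ee_rot'],s['force'],s['torque'])
g=save('scene','s5'); crop('s5',170,80,300,210,5,'s5c')
```

```text
[591.74906435 118.04965913 122.51354647] [-1.79902104e+02 -7.74668069e-03  1.04301626e+02] [ 0.48761585 -0.10524491 -9.94296624] [-0.00661225  0.00048805 -0.06394977]
```

View pics/s5c.png

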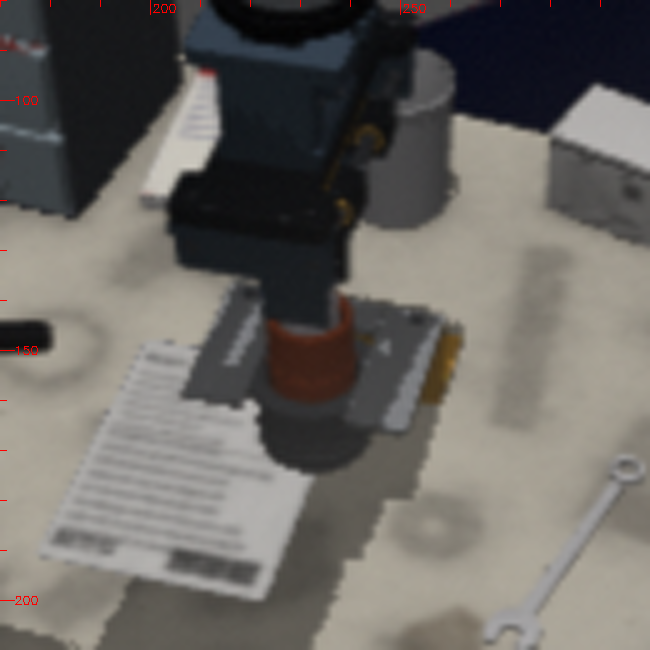

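>>> arm_command:
  series: [0,0,0.005,0,0,0,0,0,0.005,0,0,0,0,0,0.005,0,0,0,0,0,0.005,0,0,0,0,0,0.005,0,0,0,0,0,0.005,0,0,0,0,0,0.005,0,0,0,0,0,0.005,0,0,0]

```text
time_s: 8.47
ee_pos: [593.5, 118.4, 141.1]
ee_rot: [179.8, 0.0, 104.3]
force: [-0.2, 0.0, -0.9]
gripper_width: 29.7
```

Run:
```python
from h import *
s=env.state(); print(s['ee_pos'],s['ee_rot'],s['force'],s['torque'])
g=save('scene','s6'); crop('s6',170,80,300,210,5,'s6c')
```

```text
[593.49317218 118.38573503 141.08893604] [1.79780227e+02 1.58842992e-02 1.04307174e+02] [-0.15270261  0.01264972 -0.91635857] [-0.07299501  0.02487213  0.00766911]
```

View pics/s6c.png

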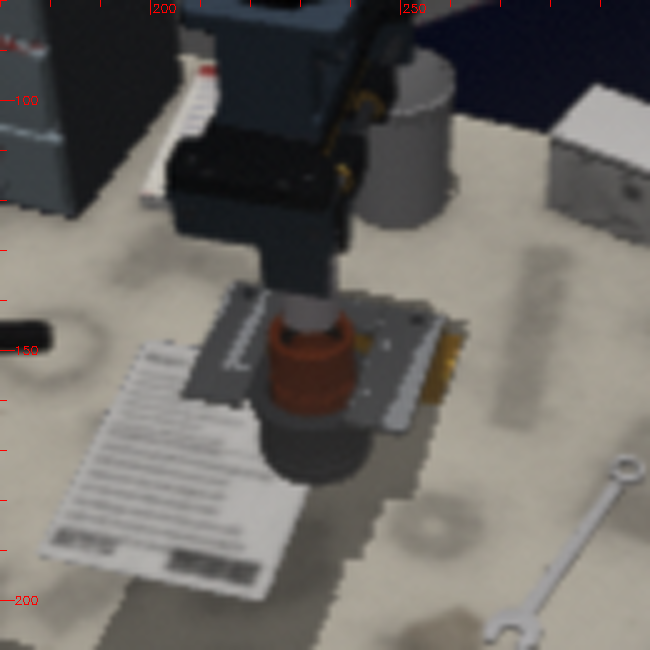

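>>> arm_command:
  series: [0,0,0.0375,0,0,0,0,0,0.05,0,0,0,-0.0061,-0.0225,0,0,0,0,-0.0122,-0.045,0,0,0,0,-0.0183,-0.0675,0,0,0,0,-0.0244,-0.09,0,0,0,0,-0.0244,-0.09,0,0,0,0,-0.0244,-0.09,0,0,0,0,-0.0244,-0.09,0,0,0,0,-0.0244,-0.09,0,0,0,0,-0.0244,-0.09,0,0,0,0,-0.0244,-0.09,0,0,0,0,-0.0244,-0.09,0,0,0,0,-0.0244,-0.09,0,0,0,0,-0.0183,-0.0675,0,0,0,0,-0.0122,-0.045,0,0,0,0,-0.0061,-0.0225,0,0,0,0,0,0,-0.05,0,0,0,0,0,-0.05,0,0,0,0,0,-0.025,0,0,0]

```text
time_s: 10.18
ee_pos: [473.9, -313.0, 122.1]
ee_rot: [-179.9, -0.1, 104.3]
force: [0.1, 0.6, -0.8]
gripper_width: 30.2
```

Run:
```python
from h import *
f=wsave('w7'); s=env.state(); print(s['ee_pos'],s['ee_rot'],s['force'],s['torque'],s['gripper_width'],s['qpos'].round(1))
cv2.imwrite('pics/w7b.png',cv2.resize(f['frame'][:,:,::-1],None,fx=1.5,fy=1.5))
g=save('scene','s7'); crop('s7',300,160,420,300,5,'s7c'); save('top','t7'); crop('t7',270,110,380,230,5,'t7c')
```

```text
[ 473.30495598 -312.32293965  120.705214  ] [-179.77598372   -0.27628706  104.3146032 ] [-1.26995356  0.76223099 -2.42336665] [-0.05330846  0.03094592 -0.02164228] 29.940840128762208 [-34.6  22.6  99.2   0.   58.6 -48.9]
```

View pics/w7b.png

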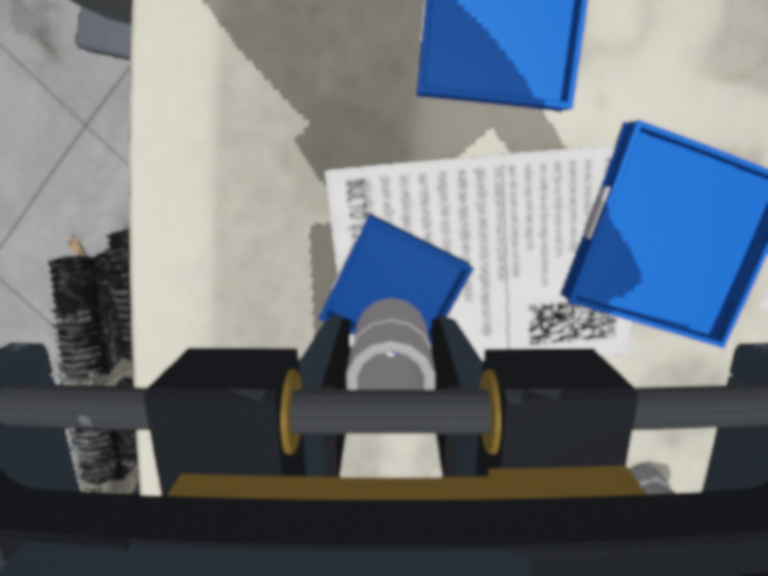

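View pics/s7c.png

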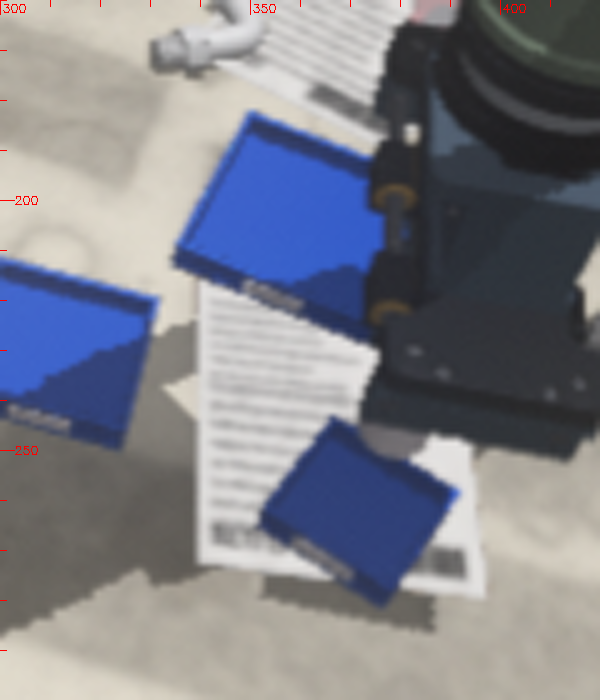

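Run:
```python
from h import *
f=load('w7'); a=np.radians(14.3); tx=np.array([-np.sin(a),np.cos(a)])
p=atz(f,np.array([(371,214),(472,267),(322,318)])/1.5,18)[:,:2]; print(p.round(1), (p[1]+p[2])/2, np.linalg.norm(p[0]-p[1]),np.linalg.norm(p[0]-p[2]))
c=f['ee_pos'][:2]+15.5*tx; c2=f['ee_pos'][:2]-15.5*tx
for z in (70,75,80,85,90): print(z,(proj(f,[[*c,z]])*1.5).round(1))
for z in (120,125,130,135): print('top',z,(proj(f,[[*c,z]])*1.5).round(1))
p=atz(f,np.array([(572,108),(418,96)])/1.5,18)[:,:2]; print('M near',p.round(1))
p=atz(f,np.array([(723,346),(567,296),(638,122)])/1.5,18)[:,:2]; print('L',p.round(1),(p[0]+p[2])/2)
```

```text
[[ 451.6 -272.4]
 [ 513.7 -287.3]
 [ 438.3 -337.7]] [ 475.99319661 -312.46222429] 63.821127346668575 66.56804382667306
70 [[392.3 291. ]]
75 [[392.3 293.9]]
80 [[392.4 297. ]]
85 [[392.4 300.3]]
90 [[392.4 303.7]]
top 120 [[392.6 328.1]]
top 125 [[392.6 333. ]]
top 130 [[392.6 338.2]]
top 135 [[392.7 343.6]]
M near [[ 540.9 -191.4]
 [ 460.7 -206.7]]
L [[ 679.5 -295.8]
 [ 572.1 -290. ]
 [ 578.3 -188.3]] [ 628.90224668 -242.04732867]
```

>>> arm_command:
  series: [0,0,-0.02,0,0,0,0,0,-0.0375,0,0,0,0,0,-0.0375,0,0,0,0,0,-0.0375,0,0,0,0,0,-0.03,0,0,0,0,0,-0.015,0,0,0,0,0,-0.0075,0,0,0,0,0,0,0,0,0,0,0,0,0,0,0]

```text
time_s: 11.08
ee_pos: [475.8, -314.1, 50.9]
ee_rot: [179.9, 0.1, 104.3]
force: [-0.7, 0.3, -1.1]
gripper_width: 30.2
```

Run:
```python
from h import *
f=wsave('w8'); s=env.state(); print(s['ee_pos'],s['ee_rot'],s['force'],s['torque'],s['gripper_width'])
cv2.imwrite('pics/w8b.png',cv2.resize(f['frame'][:,:,::-1],None,fx=1.5,fy=1.5))
g=save('scene','s8'); crop('s8',300,180,420,300,5,'s8c')
```

```text
[ 475.86767714 -314.18330867   51.08480887] [1.79922615e+02 8.18804780e-02 1.04312633e+02] [-0.5096148  -0.00369557 -0.01428359] [-0.08215127  0.0104717   0.01531738] 29.275015796150228
```

View pics/w8b.png

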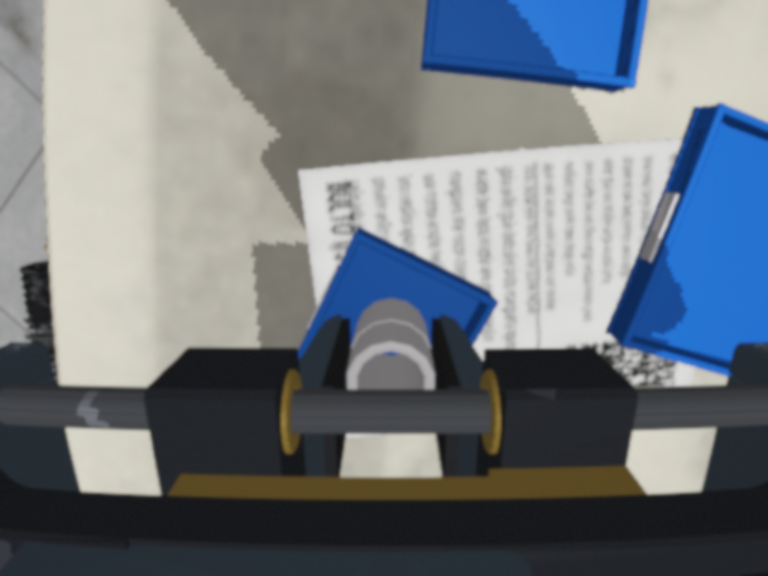

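View pics/s8c.png

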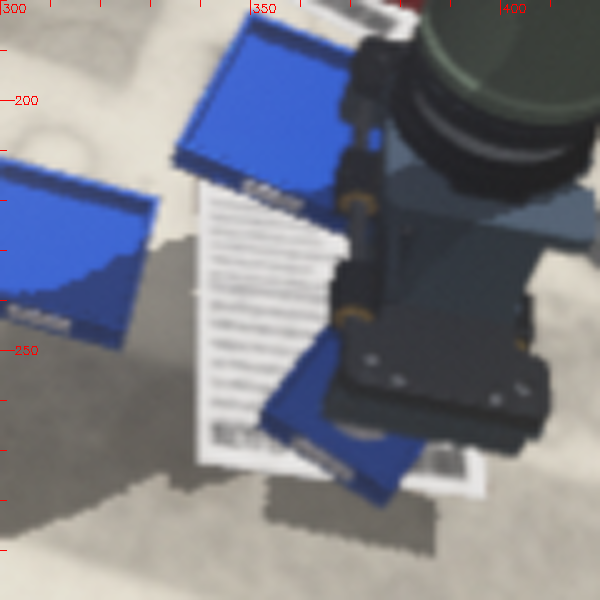

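>>> arm_command:
  series: [0,0,-0.005,0,0,0,0,0,-0.005,0,0,0,0,0,-0.004,0,0,0,0,0,0,0,0,0,0,0,0,0,0,0]

```text
time_s: 11.6
ee_pos: [475.5, -314.1, 45.7]
ee_rot: [180.0, 0.1, 104.3]
force: [-0.9, 0.3, 6.9]
gripper_width: 29.5
```

>>> arm_command:
  series: [0,0,0.001,0,0,0,0,0,0,0,0,0,0,0,0,0,0,0,0,0,0,0,0,0,0,0,0,0,0,0,0,0,0,0,0,0,0,0,0,0,0,0,0,0,0.01,0,0,0,0,0,0.03,0,0,0,0,0,0.06,0,0,0,0,0,0.09,0,0,0,0,0,0.09,0,0,0,0,0,0.06,0,0,0]
  hand: 0.8

```text
time_s: 12.68
ee_pos: [476.1, -314.4, 184.7]
ee_rot: [179.8, 0.2, 104.3]
force: [1.7, -0.8, -0.0]
gripper_width: 73.3
```

Run:
```python
from h import *
f=wsave('w9'); s=env.state(); print(s['ee_pos'],s['ee_rot'],s['force'],s['gripper_width'])
cv2.imwrite('pics/w9b.png',cv2.resize(f['frame'][:,:,::-1],None,fx=1.5,fy=1.5))
g=save('scene','s9'); crop('s9',180,110,420,290,3,'s9c')
```

```text
[ 478.0419823  -315.77352752  188.97584675] [179.52047125   0.54255456 104.30199846] [ 1.57230819 -0.82509008  2.94429285] 73.08995717052882
```

View pics/w9b.png

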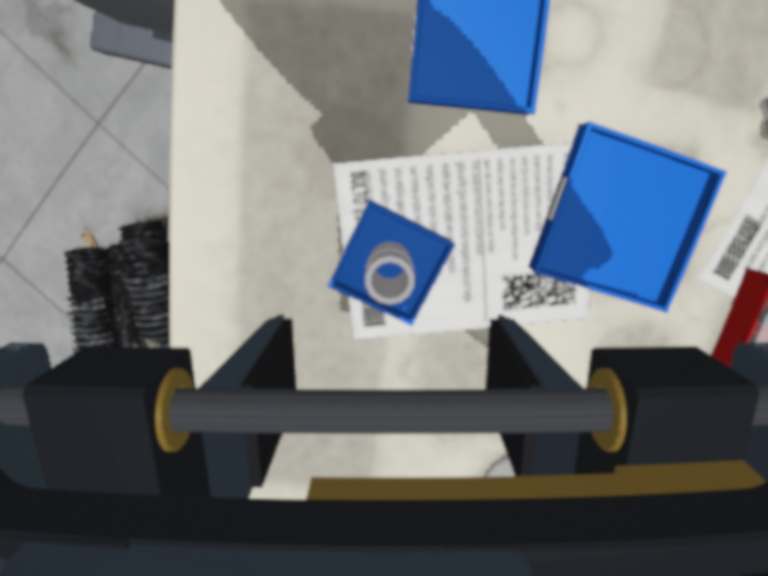

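View pics/s9c.png

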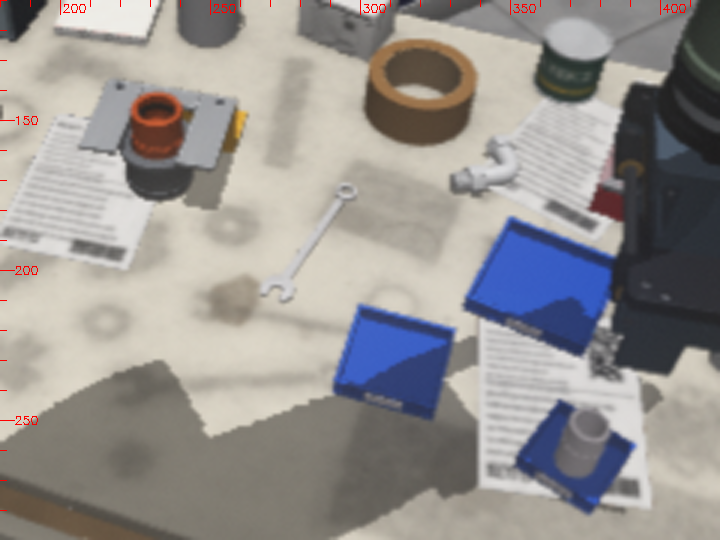

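>>> arm_command:
  series: [0.0067,0.02,0.001,0,0,0,0.0133,0.04,0.002,0,0,0,0.02,0.06,0.003,0,0,0,0.0267,0.08,0.004,0,0,0,0.0267,0.08,0.004,0,0,0,0.0267,0.08,0.004,0,0,0,0.0267,0.08,0.004,0,0,0,0.0267,0.08,0.004,0,0,0,0.0267,0.08,0.004,0,0,0,0.0267,0.08,0.004,0,0,0,0.0267,0.08,0.004,0,0,0,0.0267,0.08,0.004,0,0,0,0.02,0.06,0.003,0,0,0,0.0133,0.04,0.002,0,0,0,0.0067,0.02,0.001,0,0,0,0,0,0,0,0,0,0,0,0,0,0,0]
  hand: 1

```text
time_s: 14.2
ee_pos: [602.4, 70.0, 198.9]
ee_rot: [-179.8, 0.0, 104.3]
force: [0.4, -1.1, 1.3]
gripper_width: 90.8
```

Run:
```python
from h import *
f=wsave('w10'); s=env.state(); print(s['ee_pos'],s['ee_rot'],s['force'],s['gripper_width'])
crop('w10',150,60,370,260,3,'w10c')
```

```text
[602.50302378  69.42899485 199.23777789] [-1.79872000e+02  1.26267927e-02  1.04287606e+02] [ 0.47698995 -0.03050103  0.4717599 ] 90.89750210945198
```

View pics/w10c.png

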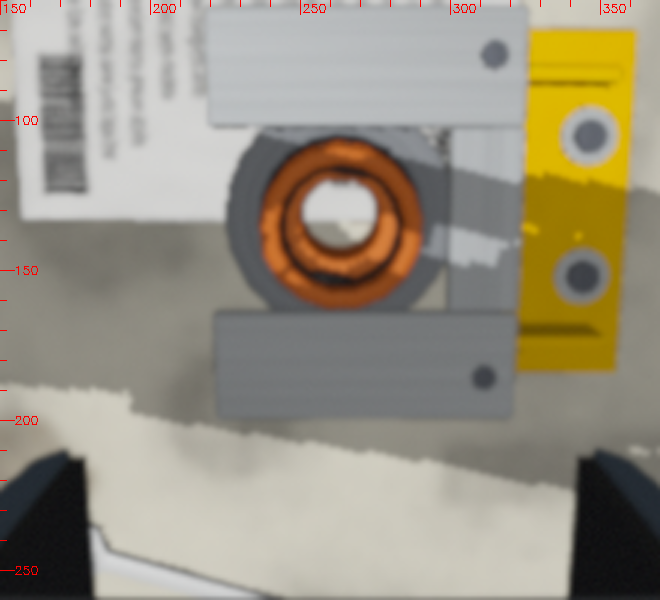

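Run:
```python
from h import *
from scipy.optimize import least_squares
w=load('w10')
def circ(z,rad,ext,x0=(592,118)):
    t=np.linspace(0,2*np.pi,181)
    def r(p):
        q=proj(w,np.c_[p[0]+p[2]*np.cos(t),p[1]+p[2]*np.sin(t),np.full(181,z)])
        return np.array([q[:,0].min(),q[:,0].max(),q[:,1].min(),q[:,1].max()])-ext
    s=least_squares(r,[*x0,rad]); return s.x.round(1),s.fun.round(2)
for z in (88,90,93): print(z,circ(z,23,[236.7,291.3,106,162.3]))
a=np.radians(14.5); ex=np.array([np.cos(a),np.sin(a)]); ey=np.array([-ex[1],ex[0]])
for n,u,v in [('in+ tip',208,125),('out+ tip',207,7),('in- tip',214,311),('out- tip',215,417),('backM',515,417)]:
    p=atz(w,[(150+u/3,60+v/3)],66)[0,:2]; print(n,p.round(1),ex@(p-[592.5,117.5]),ey@(p-[592.5,117.5]))
print('flange left',[ (ex@(atz(w,[(150+227/3,60+215/3)],50)[0,:2]-[592.5,117.5]))])
```

```text
88 (array([591.9, 119.3,  23.1]), array([-0.34,  0.34,  0.33, -0.34]))
90 (array([591.9, 119.5,  22.9]), array([-0.34,  0.34,  0.33, -0.34]))
93 (array([591.8, 119.8,  22.7]), array([-0.34,  0.34,  0.33, -0.34]))
in+ tip [547.  135.9] -39.413588249706415 29.19338423660846
out+ tip [539.4 168.3] -38.73118453845661 62.47176453983058
in- tip [561.  82.] -39.393610812703585 -26.49424670733491
out- tip [568.7  48.8] -40.25546493067921 -60.54596233749523
backM [660.9  72.4] 54.95100726200034 -60.81436875737348
flange left [np.float64(-36.27070785451332)]
```

>>> arm_command:
  series: [-0.0087,0.0415,0,0,0,0,-0.0087,0.0415,0,0,0,0,-0.0087,0.0415,0,0,0,0,0,0,-0.075,0,0,0,0,0,-0.075,0,0,0,0,0,-0.075,0,0,0,0,0,-0.045,0,0,0,0,0,-0.02,0,0,0,0,0,-0.0075,0,0,0,0,0,0,0,0,0,0,0,0,0,0,0]

```text
time_s: 15.17
ee_pos: [593.8, 119.6, 82.5]
ee_rot: [179.9, 0.0, 104.3]
force: [0.1, -0.3, 0.6]
gripper_width: 91.2
```

Run:
```python
from h import *
f=wsave('w11'); s=env.state(); print(s['ee_pos'],s['ee_rot'],s['force'],s['gripper_width'])
cv2.imwrite('pics/w11b.png',cv2.resize(f['frame'][:,:,::-1],None,fx=1.5,fy=1.5))
g=save('scene','s11'); crop('s11',170,80,300,210,5,'s11c')
```

```text
[593.99292154 119.79209967  82.7593751 ] [1.79821824e+02 1.55907790e-02 1.04277775e+02] [-0.32632464 -0.14455386 -0.94008908] 91.03557380623576
```

View pics/w11b.png

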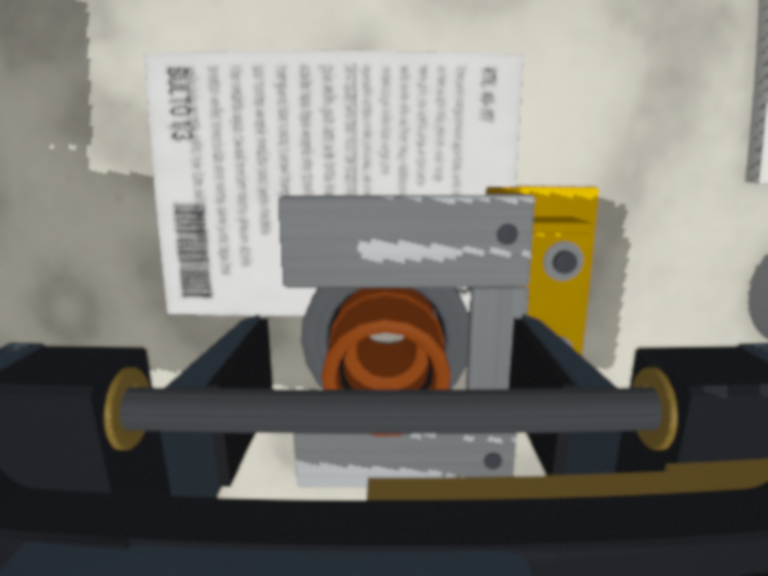

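View pics/s11c.png

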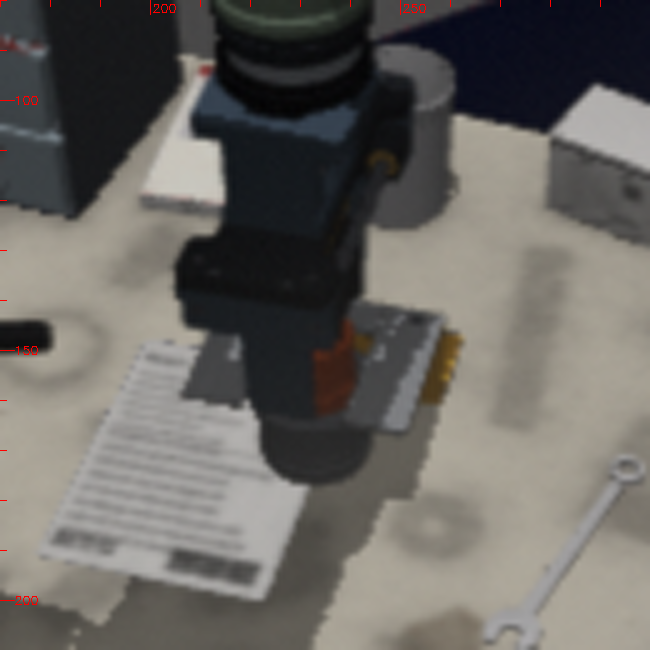

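>>> arm_command:
  series: [-0.004,0,-0.0045,0,0,0,0,0,0,0,0,0,0,0,0,0,0,0,0,0,0,0,0,0,0,0,0,0,0,0,0,0,0,0,0,0,0,0,0,0,0,0,0,0,0,0,0,0,0,0,0,0,0,0,0,0,0,0,0,0,0,0,0,0,0,0]
  hand: 0
  newtons: 50

```text
time_s: 16.18
ee_pos: [591.6, 120.0, 79.4]
ee_rot: [180.0, 0.0, 104.3]
force: [1.4, 0.4, -0.3]
gripper_width: 45.1
```

>>> arm_command:
  series: [0,0,0.004,0,0,0,0,0,0.005,0,0,0,0,0,0.005,0,0,0,0,0,0.005,0,0,0,0,0,0.005,0,0,0,0,0,0.005,0,0,0,0,0,0.005,0,0,0,0,0,0.005,0,0,0]

```text
time_s: 16.85
ee_pos: [590.3, 119.8, 93.3]
ee_rot: [-179.8, -0.0, 104.3]
force: [1.5, 0.4, -15.0]
gripper_width: 44.6
```

Run:
```python
from h import *
s=env.state(); print(s['ee_pos'],s['ee_rot'],s['force'],s['torque'])
g=save('scene','s12'); crop('s12',170,80,300,210,5,'s12c')
```

```text
[590.3099227  119.83669634  93.31850969] [-1.79830363e+02 -1.33260339e-02  1.04309391e+02] [  1.53070239   0.38276371 -14.96579053] [ 0.0163469  -0.34729598  0.01950355]
```

View pics/s12c.png

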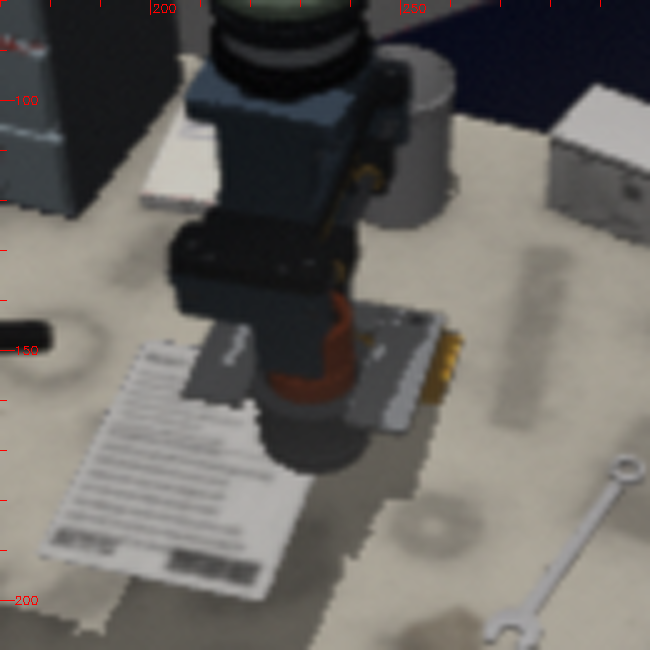

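>>> arm_command:
  series: [0,0,0.005,0,0,0,0,0,0.005,0,0,0,0,0,0.005,0,0,0,0,0,0.005,0,0,0,0,0,0.005,0,0,0,0,0,0.005,0,0,0,0,0,0.005,0,0,0,0,0,0.005,0,0,0,0,0,0.005,0,0,0,0,0,0.005,0,0,0]

```text
time_s: 17.73
ee_pos: [592.8, 120.3, 117.4]
ee_rot: [179.7, 0.0, 104.3]
force: [-0.1, 0.9, -2.6]
gripper_width: 45.1
```

Run:
```python
from h import *
s=env.state(); print(s['ee_pos'],s['ee_rot'],s['force'],s['torque'])
g=save('scene','s13'); crop('s13',170,80,300,210,5,'s13c')
```

```text
[592.84928897 120.27751533 117.43193608] [1.79716381e+02 1.69164755e-02 1.04301696e+02] [-0.06048817  0.94477336 -2.61292537] [-0.0159477  -0.0030319  -0.02070321]
```

View pics/s13c.png

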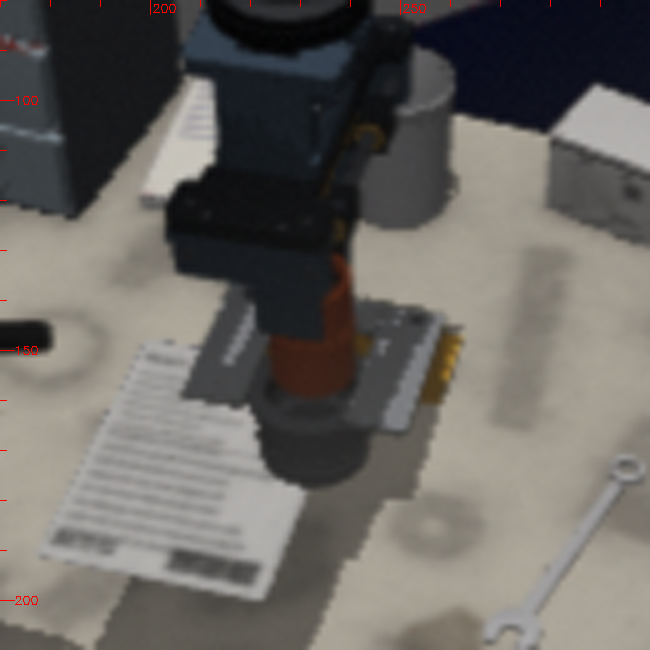

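>>> arm_command:
  series: [0,0,0.025,0,0,0,0,0,0.05,0,0,0,0,0,0.05,0,0,0,0,0,0.025,0,0,0,-0.0077,-0.0218,0,0,0,0,-0.0153,-0.0435,0,0,0,0,-0.023,-0.0653,0,0,0,0,-0.0306,-0.087,0,0,0,0,-0.0306,-0.087,0,0,0,0,-0.0306,-0.087,0,0,0,0,-0.0306,-0.087,0,0,0,0,-0.0306,-0.087,0,0,0,0,-0.023,-0.0653,0,0,0,0,-0.0153,-0.0435,0,0,0,0,-0.0077,-0.0218,0,0,0,0,0,0,-0.05,0,0,0,0,0,-0.075,0,0,0,0,0,-0.05,0,0,0,0,0,-0.02,0,0,0,0,0,0,0,0,0]

```text
time_s: 19.45
ee_pos: [491.6, -157.7, 94.8]
ee_rot: [-179.8, -0.2, 104.3]
force: [0.1, 0.8, -1.3]
gripper_width: 44.8
```

Run:
```python
from h import *
f=wsave('w14'); s=env.state(); print(s['ee_pos'],s['ee_rot'],s['force'],s['torque'],s['gripper_width'])
cv2.imwrite('pics/w14b.png',cv2.resize(f['frame'][:,:,::-1],None,fx=1.5,fy=1.5))
g=save('scene','s14'); crop('s14',190,110,390,290,4,'s14c')
a=np.radians(14.3); tx=np.array([-np.sin(a),np.cos(a)]); c=s['ee_pos'][:2]+23*tx
for z in (30,35,40,45,50): print(z,(proj(f,[[*c,z]])*1.5).round(1))
```

```text
[ 492.93006165 -158.12169761   96.41950465] [-1.79918449e+02 -6.33474498e-02  1.04328483e+02] [ 0.66952755 -0.21900455 -0.6060939 ] [-0.08468152 -0.00134979 -0.0343482 ] 44.985684657449376
30 [[395.  270.3]]
35 [[395.1 272.7]]
40 [[395.1 275.2]]
45 [[395.2 277.8]]
50 [[395.2 280.6]]
```

View pics/w14b.png

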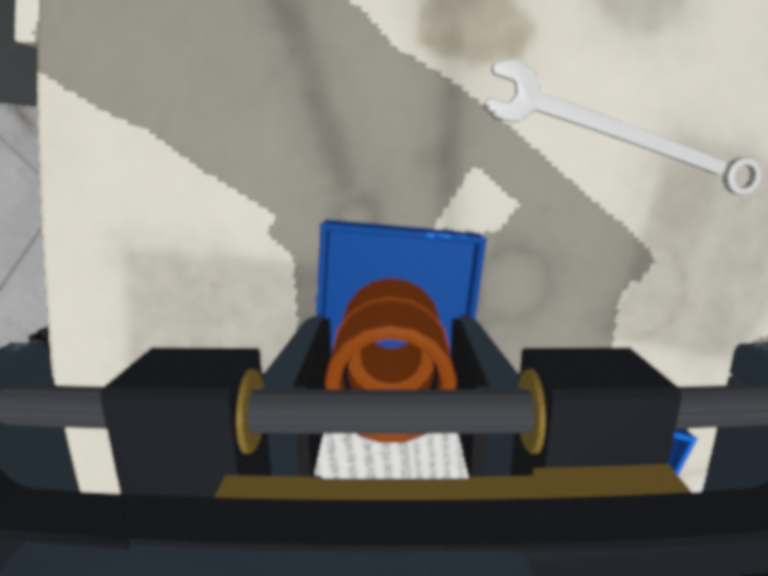

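View pics/s14c.png

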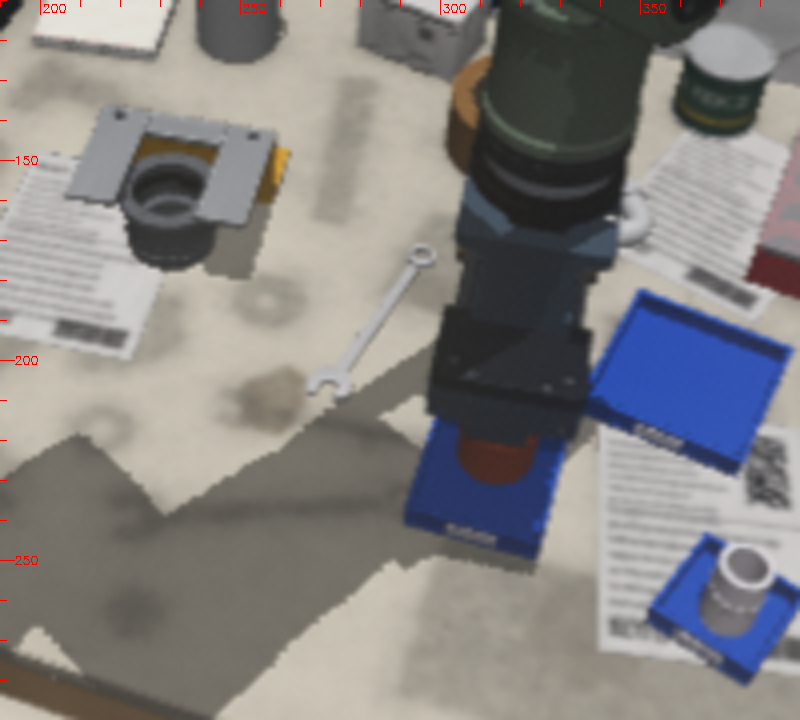

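Run:
```python
from h import *
f=load('w14')
p=atz(f,np.array([(322,222),(484,237)])/1.5,18)[:,:2]; d=p[1]-p[0]; n=np.array([d[1],-d[0]])/np.linalg.norm(d); print(p.round(1),np.linalg.norm(d), p.mean(0)+41*n)
```

```text
[[ 447.  -123.7]
 [ 526.6 -111. ]] 80.67298217934379 [ 493.23284868 -157.85516483]
```

>>> arm_command:
  series: [0,0,-0.02,0,0,0,0,0,-0.025,0,0,0,0,0,-0.02,0,0,0,0,0,-0.01,0,0,0,0,0,0,0,0,0,0,0,0,0,0,0]

```text
time_s: 20.05
ee_pos: [493.2, -158.5, 66.7]
ee_rot: [-180.0, -0.0, 104.3]
force: [-0.2, -0.3, -1.5]
gripper_width: 45.2
```

Orange is centred over the middle tray, so I'm lowering it until it touches.

>>> arm_command:
  series: [0,0,-0.005,0,0,0,0,0,-0.005,0,0,0,0,0,0,0,0,0,0,0,0,0,0,0]

```text
time_s: 20.38
ee_pos: [493.3, -158.5, 63.0]
ee_rot: [180.0, 0.0, 104.3]
force: [0.1, -0.1, -1.2]
gripper_width: 44.9
```

>>> arm_command:
  series: [0,0,-0.005,0,0,0,0,0,-0.0025,0,0,0,0,0,0,0,0,0,0,0,0,0,0,0]

```text
time_s: 20.72
ee_pos: [493.8, -158.7, 62.2]
ee_rot: [179.9, 0.1, 104.3]
force: [-2.3, 2.8, 14.2]
gripper_width: 45.0
```

>>> arm_command:
  series: [0,0,0.003,0,0,0,0,0,0,0,0,0,0,0,0,0,0,0,0,0,0,0,0,0,0,0,0,0,0,0,0,0,0,0,0,0,0,0,0,0,0,0,0,0,0,0,0,0,0,0,0.01,0,0,0,0,0,0.03,0,0,0,0,0,0.06,0,0,0,0,0,0.09,0,0,0,0,0,0.09,0,0,0,0,0,0.03,0,0,0]
  hand: 1

```text
time_s: 21.88
ee_pos: [495.7, -159.3, 190.6]
ee_rot: [179.6, 0.3, 104.3]
force: [0.0, 0.4, 0.4]
gripper_width: 91.3
```

Run:
```python
from h import *
f=wsave('w15'); s=env.state(); print(s['ee_pos'],s['ee_rot'],s['force'],s['gripper_width'])
g=save('scene','s15'); crop('s15',190,110,390,290,4,'s15c')
```

```text
[ 496.13171755 -159.47127103  191.11742693] [179.47704199   0.33801346 104.30462018] [0.8974551  0.12941069 1.51981405] 91.24368367060268
```

View pics/s15c.png

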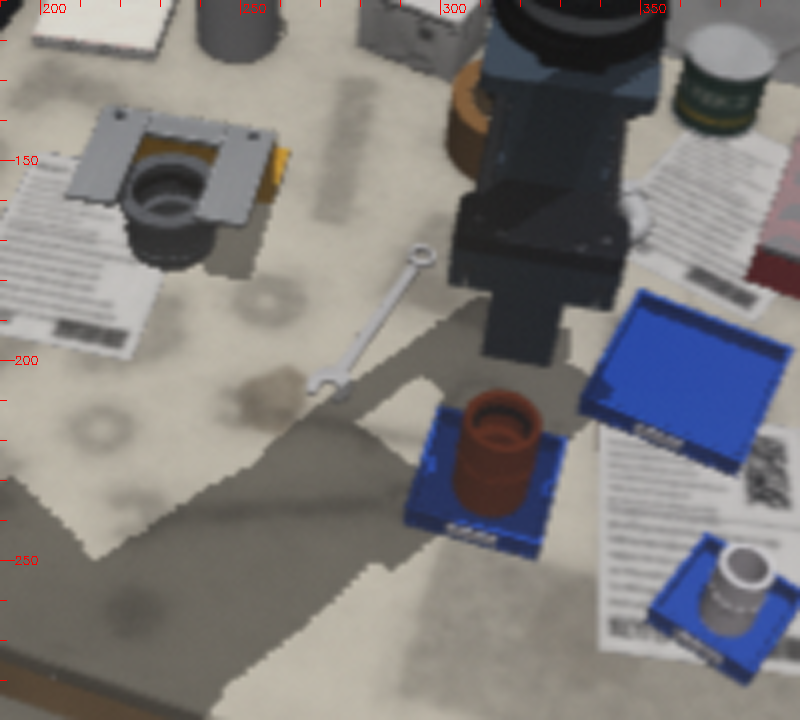

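View pics/w15.png

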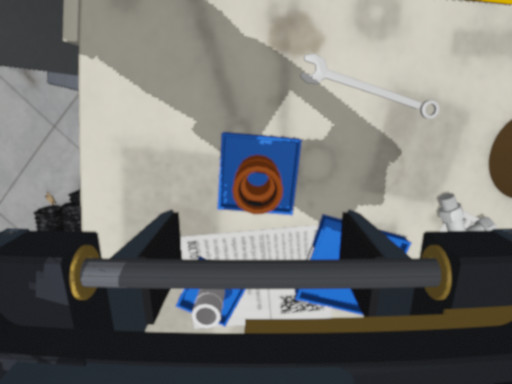

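>>> arm_command:
  series: [0.0086,0.0182,0,0,0,0,0.0172,0.0364,0,0,0,0,0.0257,0.0545,0,0,0,0,0.0343,0.0727,0,0,0,0,0.0343,0.0727,0,0,0,0,0.0343,0.0727,0,0,0,0,0.0343,0.0727,0,0,0,0,0.0343,0.0727,0,0,0,0,0.0257,0.0545,0,0,0,0,0.0172,0.0364,0,0,0,0,0.0086,0.0182,0,0,0,0,0,0,0,0,0,0,0,0,0,0,0,0]
  hand: 0.38

```text
time_s: 23.07
ee_pos: [602.4, 73.6, 184.3]
ee_rot: [-179.9, 0.0, 104.3]
force: [0.5, -0.3, 0.9]
gripper_width: 34.6
```

Run:
```python
from h import *
f=wsave('w16'); s=env.state(); print(s['ee_pos'],s['ee_rot'],s['force'],s['gripper_width'])
crop('w16',150,60,370,260,3,'w16c')
```

```text
[602.35188835  73.15963457 184.62556501] [-1.79902251e+02  2.12387194e-02  1.04268110e+02] [ 0.37327429 -0.63702245  0.0022051 ] 34.40626173897067
```

View pics/w16c.png

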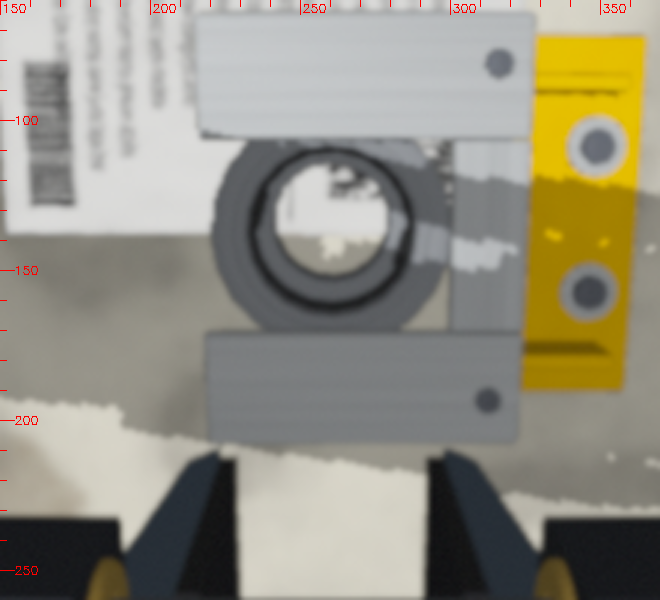

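```bash
python3 - <<'E'
from h import *
from scipy.optimize import least_squares
w=load('w16')
def circ(z,rad,ext,x0=(592,118)):
    t=np.linspace(0,2*np.pi,181)
    def r(p):
        q=proj(w,np.c_[p[0]+p[2]*np.cos(t),p[1]+p[2]*np.sin(t),np.full(181,z)])
        return np.array([q[:,0].min(),q[:,0].max(),q[:,1].min(),q[:,1].max()])-ext
    s=least_squares(r,[*x0,rad]); return s.x.round(1),s.fun.round(2)
print(circ(50,25.5,[233.3,287.7,109,164.3]))
a=np.radians(14.4); ex=np.array([np.cos(a),np.sin(a)]); ey=np.array([-ex[1],ex[0]])
for n,u,v,z in [('in+ tip',200,137,66),('in- tip',207,332,66),('flange left',211,225,50)]:
    p=atz(w,[(150+u/3,60+v/3)],z)[0,:2]; print(n,p.round(1),ex@(p-[592.5,118.5]),ey@(p-[592.5,118.5]))
E
python3 -c "
from h import *
crop('w16',210,95,310,180,8,'w16d')"
```

```text
(array([590.2, 118. ,  24.9]), array([-0.16,  0.16,  0.16, -0.16]))
in+ tip [547.5 136.1] -39.242172330850714 28.292389489658486
in- tip [561.5  82. ] -39.07380525204203 -27.626269895488694
flange left [554.3 110.9] -38.88670178209055 2.188049853935386
```

View pics/w16d.png

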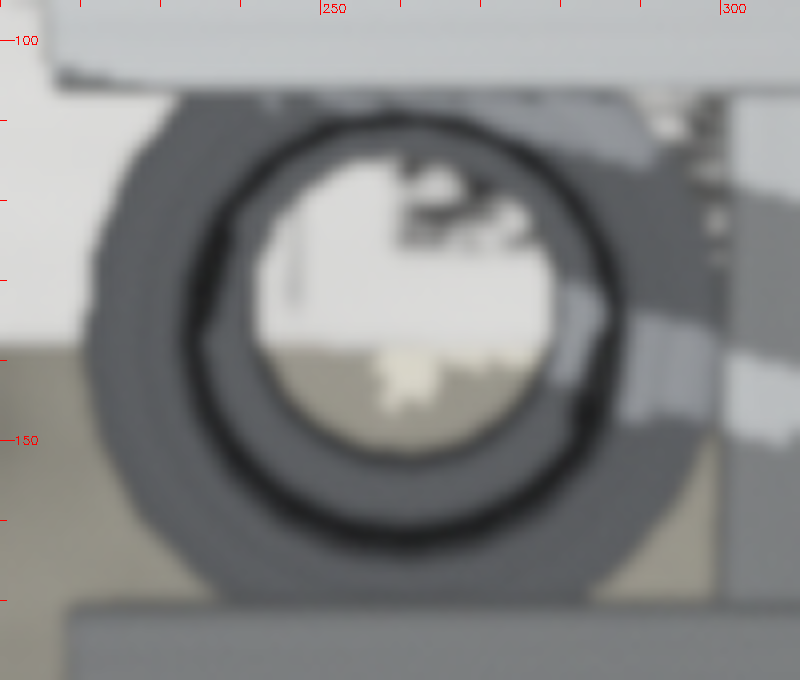

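>>> arm_command:
  series: [-0.0248,0.0234,0,0,0,0,-0.0248,0.0234,0,0,0,0,-0.0248,0.0234,0,0,0,0,-0.0247,0.0234,0,0,0,0,0,0,-0.06,0,0,0,0,0,-0.07,0,0,0,0,0,-0.07,0,0,0,0,0,-0.05,0,0,0,0,0,-0.02,0,0,0,0,0,0,0,0,0,0,0,0,0,0,0]

```text
time_s: 24.03
ee_pos: [563.5, 112.1, 77.9]
ee_rot: [179.9, 0.0, 104.3]
force: [-0.7, -0.3, 0.9]
gripper_width: 34.8
```

Run:
```python
from h import *
f=wsave('w17'); s=env.state(); print(s['ee_pos'],s['ee_rot'],s['force'],s['gripper_width'])
cv2.imwrite('pics/w17b.png',cv2.resize(f['frame'][:,:,::-1],None,fx=1.5,fy=1.5))
g=save('scene','s17'); crop('s17',170,80,300,210,5,'s17c')
c=np.array([590.3,118.]); t=np.linspace(0,6.28,60)
for r in (25.5,37): 
    q=proj(f,np.c_[c[0]+r*np.cos(t),c[1]+r*np.sin(t),np.full(60,50)])*1.5; print(r,q.min(0).round(),q.max(0).round())
```

```text
[564.16616111 112.10239206  78.60381748] [1.79850244e+02 7.39931812e-03 1.04320746e+02] [0.71309553 0.6382853  0.32888883] 34.50271590304032
25.5 [397. 285.] [518. 398.]
37 [369. 257.] [545. 422.]
```

View pics/w17b.png

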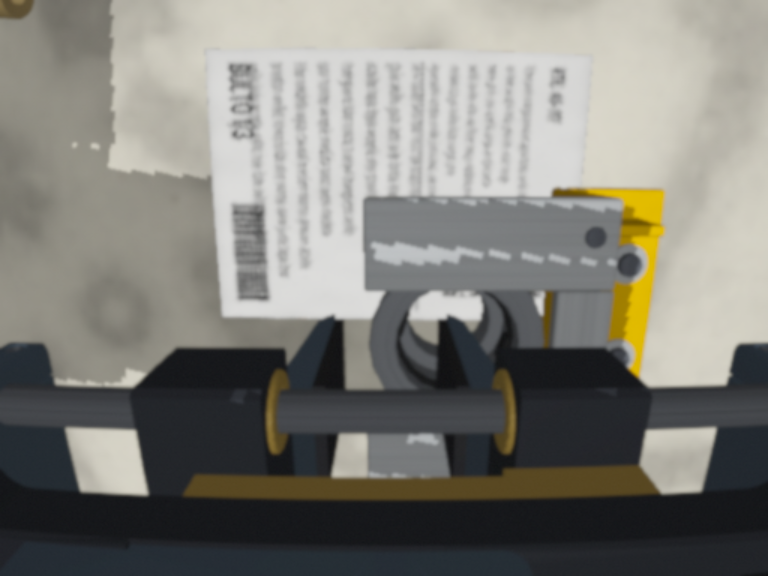

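View pics/s17c.png

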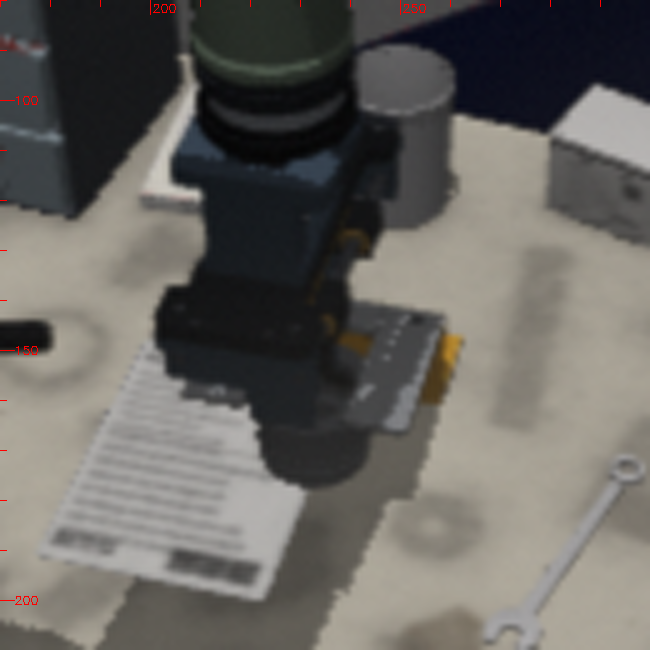

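>>> arm_command:
  series: [0,0,-0.015,0,0,0,0,0,-0.02,0,0,0,0,0,-0.015,0,0,0,0,0,-0.01,0,0,0,0,0,0,0,0,0,0,0,0,0,0,0,0,0,0,0,0,0]

```text
time_s: 24.72
ee_pos: [563.6, 111.6, 53.2]
ee_rot: [180.0, -0.0, 104.3]
force: [1.0, -0.2, -0.7]
gripper_width: 34.8
```

>>> arm_command:
  series: [0,0,-0.004,0,0,0,0,0,0,0,0,0,0,0,0,0,0,0,0,0,0,0,0,0,0,0,0,0,0,0,0,0,0,0,0,0,0,0,0,0,0,0,0,0,0,0,0,0,0,0,0,0,0,0]
  hand: 0
  newtons: 45

```text
time_s: 25.47
ee_pos: [563.3, 111.6, 51.6]
ee_rot: [-180.0, -0.0, 104.3]
force: [-1.2, 0.4, 1.7]
gripper_width: 13.7
```

Run:
```python
from h import *
f=wsave('w18'); s=env.state(); print(s['ee_pos'],s['ee_rot'],s['force'],s['torque'],s['gripper_width'])
cv2.imwrite('pics/w18b.png',cv2.resize(f['frame'][:,:,::-1],None,fx=1.5,fy=1.5))
```

```text
[563.34390446 111.61765148  51.6156858 ] [-1.79994495e+02 -2.23821905e-03  1.04306144e+02] [-1.40993873 -0.10883011  0.28914506] [0.02829202 0.17299623 0.03857874] 13.821670196746185
```

View pics/w18b.png

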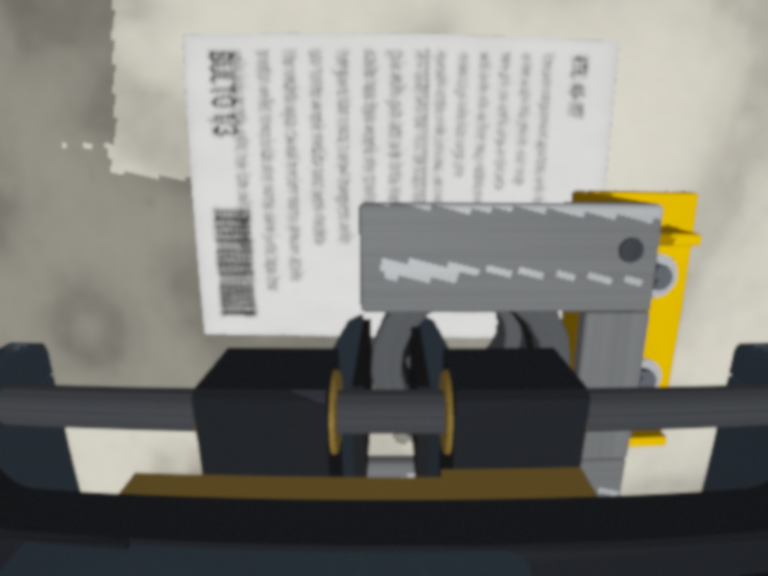

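>>> arm_command:
  series: [0,0,0.002,0,0,0,0,0,0.003,0,0,0,0,0,0.003,0,0,0,0,0,0.003,0,0,0,0,0,0,0,0,0,0,0,0,0,0,0]

```text
time_s: 26.02
ee_pos: [563.5, 111.6, 56.0]
ee_rot: [180.0, 0.0, 104.3]
force: [-0.4, 0.1, -1.9]
gripper_width: 14.3
```

Run:
```python
from h import *
s=env.state(); print(s['ee_pos'],s['ee_rot'],s['force'],s['torque'],s['gripper_width'])
g=save('scene','s19'); crop('s19',170,80,300,210,5,'s19c')
```

```text
[563.50457752 111.59067695  56.00486065] [1.79987908e+02 4.75078946e-03 1.04307404e+02] [-0.35970958  0.05309825 -1.89476041] [-0.10442688  0.0751288  -0.01633814] 14.283414845205082
```

View pics/s19c.png

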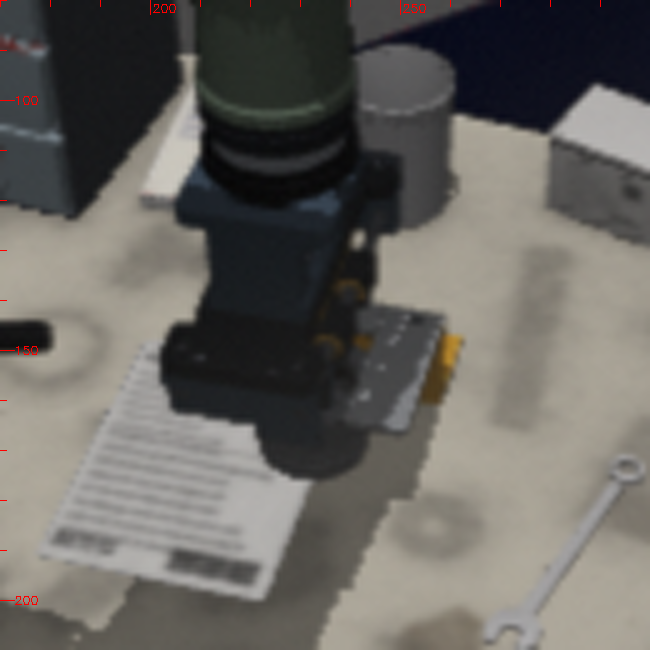

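>>> arm_command:
  series: [-0.0042,-0.0011,0,0,0,0,-0.0085,-0.0022,0,0,0,0,-0.0127,-0.0033,0,0,0,0,-0.0169,-0.0044,0,0,0,0,-0.0211,-0.0054,0,0,0,0,-0.0211,-0.0054,0,0,0,0,-0.0211,-0.0054,0,0,0,0,-0.0211,-0.0054,0,0,0,0,-0.0211,-0.0054,0,0,0,0,-0.0211,-0.0054,0,0,0,0,-0.0211,-0.0054,0,0,0,0,-0.0169,-0.0044,0,0,0,0,-0.0127,-0.0033,0,0,0,0,-0.0085,-0.0022,0,0,0,0,-0.0042,-0.0011,0,0,0,0,0,0,0,0,0,0,0,0,0,0,0,0]

```text
time_s: 27.48
ee_pos: [471.0, 87.8, 56.1]
ee_rot: [180.0, 0.0, 104.3]
force: [0.2, 0.1, -2.1]
gripper_width: 13.6
```

Run:
```python
from h import *
f=wsave('w20');s=env.state(); print(s['ee_pos'],s['ee_rot'],s['force'],s['torque'],s['gripper_width'])
g=save('scene','s20'); crop('s20',170,80,300,210,5,'s20c')
```

```text
[471.07087285  87.80499739  56.03755043] [1.79952805e+02 2.71704503e-03 1.04305734e+02] [ 0.3989676   0.14896109 -1.40890984] [-0.15787708  0.03781118 -0.03391922] 13.66723717987262
```

View pics/s20c.png

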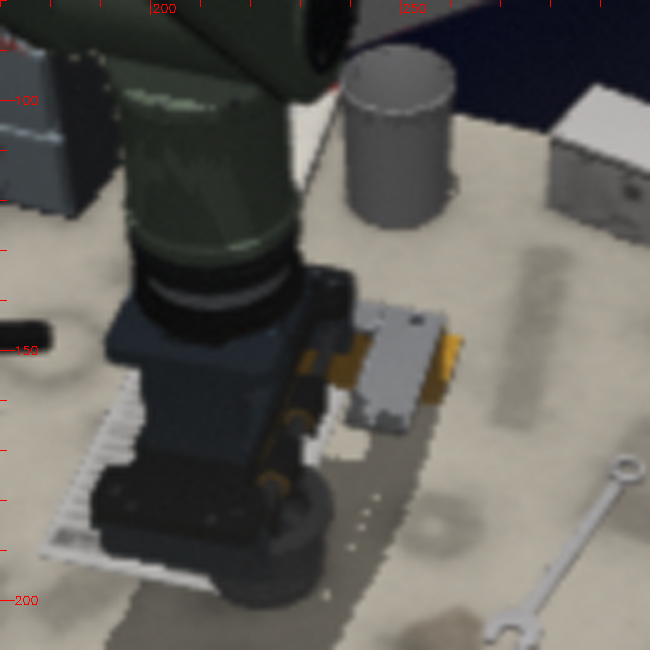

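View pics/w20.png

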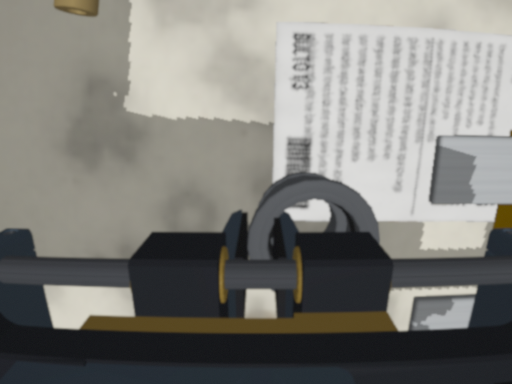

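>>> arm_command:
  series: [0,0,0.02,0,0,0,0,0,0.04,0,0,0,0,0,0.06,0,0,0,0,0,0.06,0,0,0,0,0,0.04,0,0,0,0,0,0.02,0,0,0,0.009,-0.0234,0,0,0,0,0.0179,-0.0468,0,0,0,0,0.0269,-0.0703,0,0,0,0,0.0269,-0.0703,0,0,0,0,0.0269,-0.0703,0,0,0,0,0.0269,-0.0703,0,0,0,0,0.0269,-0.0703,0,0,0,0,0.0269,-0.0703,0,0,0,0,0.0269,-0.0703,0,0,0,0,0.0269,-0.0703,0,0,0,0,0.0269,-0.0703,0,0,0,0,0.0269,-0.0703,0,0,0,0,0.0179,-0.0468,0,0,0,0,0.009,-0.0234,0,0,0,0]

```text
time_s: 29.25
ee_pos: [599.5, -253.0, 149.9]
ee_rot: [-179.9, -0.0, 104.2]
force: [-0.2, 0.3, -1.9]
gripper_width: 13.9
```

>>> arm_command:
  series: [0,0,-0.03,0,0,0,0,0,-0.05,0,0,0,0,0,-0.03,0,0,0,0,0,-0.015,0,0,0,0,0,0,0,0,0,0,0,0,0,0,0]

```text
time_s: 29.75
ee_pos: [599.6, -249.4, 101.8]
ee_rot: [-180.0, -0.0, 104.3]
force: [-0.5, -0.1, -1.2]
gripper_width: 13.8
```

Run:
```python
from h import *
f=wsave('w21');s=env.state(); print(s['ee_pos'],s['ee_rot'],s['force'],s['torque'],s['gripper_width'])
cv2.imwrite('pics/w21b.png',cv2.resize(f['frame'][:,:,::-1],None,fx=1.5,fy=1.5))
g=save('scene','s21'); crop('s21',290,120,420,290,4,'s21c')
```

```text
[ 600.07251847 -249.56256778  102.58197696] [1.79949206e+02 3.38387729e-02 1.04332633e+02] [ 0.45158058 -0.38456882 -2.08883776] [-0.05819614  0.12152065 -0.0225191 ] 13.918658698413836
```

View pics/s21c.png

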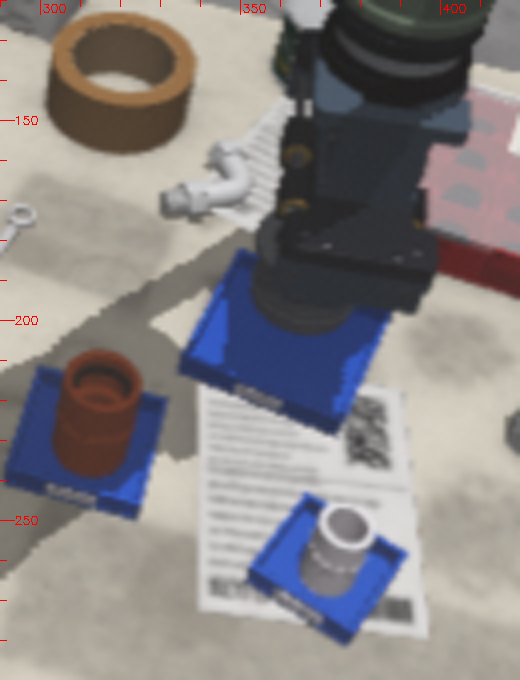

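View pics/w21b.png

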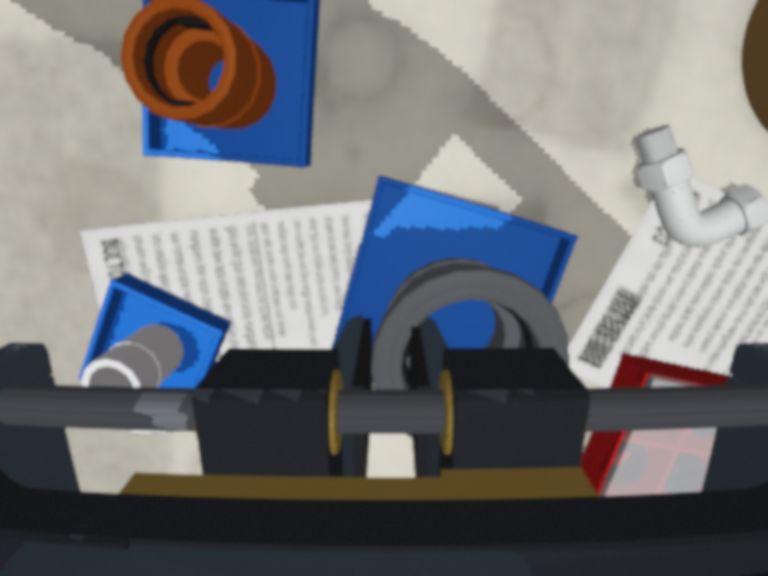

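Run:
```python
from h import *
f=load('w21'); t=load('top0'); g=load('scene0')
p=atz(f,np.array([(378,178),(577,236)])/1.5,18)[:,:2]; d=p[1]-p[0]; n=np.array([d[1],-d[0]])/np.linalg.norm(d); print(p.round(1),np.linalg.norm(d), p.mean(0)+53*n)
for z in (0,40,80): print('box',z,atz(t,[(333,119)],z)[0].round(),atz(g,[(379,181)],z)[0].round())
e=f['ee_pos']; a=np.radians(14.3); c=e[:2]+30*np.array([np.cos(a),np.sin(a)]); th=np.linspace(0,6.28,90)
for z in (99,101): q=proj(f,np.c_[c[0]+37*np.cos(th),c[1]+37*np.sin(th),np.full(90,z)])*1.5; print(c,q.min(0),q.max(0))
```

```text
[[ 576.8 -188.4]
 [ 683.3 -190.9]] 106.51780997017593 [ 628.80669317 -242.60509765]
box 0 [ 745. -250.    0.] [ 741. -259.    0.]
box 40 [ 735. -243.   40.] [ 700. -261.   40.]
box 80 [ 725. -237.   80.] [ 658. -262.   80.]
[ 628.63864132 -241.96577824] [373.53583088 269.19655282] [572.56224586 453.07825212]
[ 628.63864132 -241.96577824] [373.34990715 270.50223646] [574.48952497 456.06747436]
```

>>> arm_command:
  series: [0,-0.005,-0.02,0,0,0,0,0,-0.03,0,0,0,0,0,-0.03,0,0,0,0,0,-0.02,0,0,0,0,0,-0.01,0,0,0,0,0,0,0,0,0,0,0,0,0,0,0]

```text
time_s: 30.43
ee_pos: [599.6, -251.7, 57.5]
ee_rot: [-180.0, -0.0, 104.3]
force: [0.3, -0.8, -2.6]
gripper_width: 13.9
```

>>> arm_command:
  series: [0,0,-0.004,0,0,0,0,0,-0.003,0,0,0,0,0,0,0,0,0,0,0,0,0,0,0]

```text
time_s: 30.77
ee_pos: [599.8, -251.7, 55.4]
ee_rot: [180.0, 0.0, 104.3]
force: [0.2, -0.7, -2.1]
gripper_width: 13.7
```

>>> arm_command:
  series: [0,0,-0.002,0,0,0,0,0,-0.002,0,0,0,0,0,0,0,0,0,0,0,0,0,0,0]

```text
time_s: 31.1
ee_pos: [599.7, -252.0, 54.6]
ee_rot: [180.0, 0.0, 104.3]
force: [-2.2, -0.7, 5.6]
gripper_width: 13.9
```

>>> arm_command:
  series: [0,0,0.001,0,0,0,0,0,0,0,0,0,0,0,0,0,0,0,0,0,0,0,0,0,0,0,0,0,0,0,0,0,0,0,0,0,0,0,0,0,0,0,0,0,0,0,0,0,0,0,0.01,0,0,0,0,0,0.03,0,0,0,0,0,0.06,0,0,0,0,0,0.08,0,0,0,0,0,0.08,0,0,0,0,0,0.05,0,0,0,0,0,0.02,0,0,0,0,0,0,0,0,0]
  hand: 0.38

```text
time_s: 32.43
ee_pos: [600.8, -252.2, 189.3]
ee_rot: [179.7, 0.2, 104.3]
force: [-0.6, 0.0, -0.0]
gripper_width: 34.5
```

Run:
```python
from h import *
f=wsave('w22');s=env.state(); print(s['ee_pos'],s['ee_rot'],s['force'],s['torque'],s['gripper_width'])
cv2.imwrite('pics/w22b.png',cv2.resize(f['frame'][:,:,::-1],None,fx=1.5,fy=1.5))
g=save('scene','s22'); crop('s22',80,100,420,290,2,'s22c'); save('top','t22'); crop('t22',130,100,380,260,3,'t22c')
```

```text
[ 599.78630694 -251.7164974   186.90990137] [1.79913906e+02 6.16755973e-02 1.04306916e+02] [ 0.33956748 -0.11845762  0.2306054 ] [-0.11322363 -0.00259974  0.01992442] 34.64657481914769
```

View pics/s22c.png

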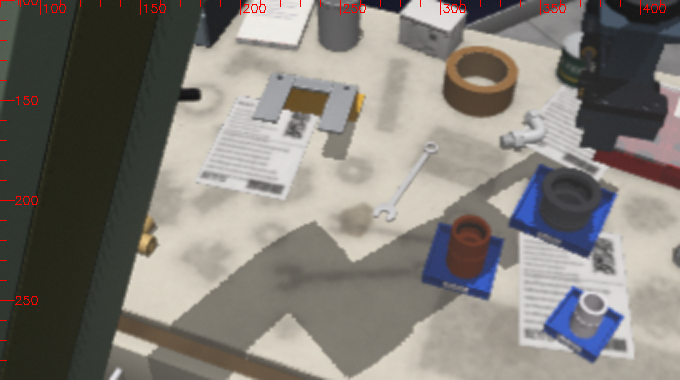

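View pics/w22b.png

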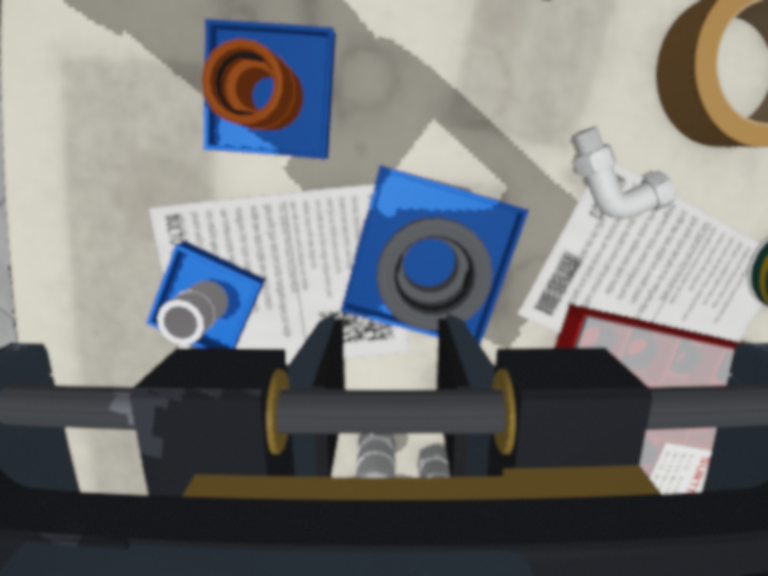

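View pics/t22c.png

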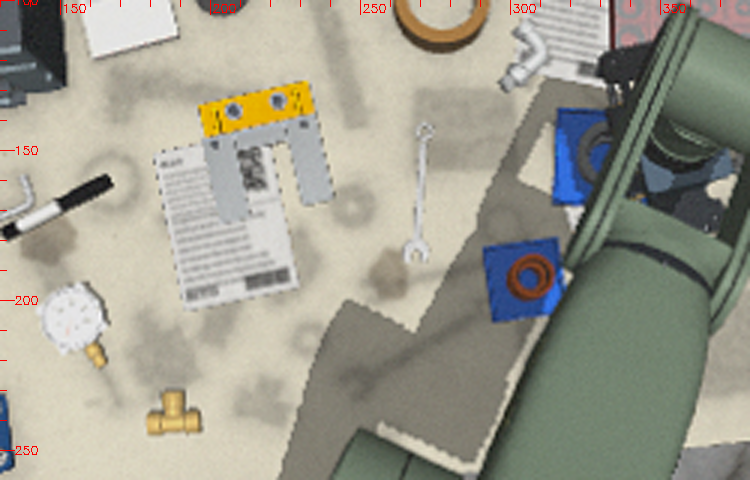

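Run:
```python
from h import *
from scipy.optimize import least_squares
w=load('w22'); t=np.linspace(0,2*np.pi,181)
def fit(z,r0,ext,x0):
    def r(p):
        q=proj(w,np.c_[p[0]+p[2]*np.cos(t),p[1]+p[2]*np.sin(t),np.full(181,z)])
        return np.array([q[:,0].min(),q[:,0].max(),q[:,1].min(),q[:,1].max()])-ext
    s=least_squares(r,[*x0,r0]); return s.x.round(1),s.fun.round(2)
print(fit(53,37,np.array([376,493,217,331])/1.5,(629,-242)))
f=load('t22'); f0=load('top0')
for n,(x0,y0,x1,y1) in dict(gauge=(135,190,170,225),tee=(172,225,205,250),spanner=(258,135,280,190)).items():
    a=cv2.cvtColor(f['frame'],cv2.COLOR_RGB2GRAY)[y0:y1,x0:x1].astype(np.float32);b=cv2.cvtColor(f0['frame'],cv2.COLOR_RGB2GRAY)[y0:y1,x0:x1].astype(np.float32)
    print(n,np.abs(a-b).mean().round(2),[round(v,2) for v in cv2.phaseCorrelate(a,b)[0]])
s=env.state(); print(s['time_s'],s['force'])
env.job_done()
```

```text
(array([ 627.5, -244.1,   37.2]), array([-0.04,  0.04,  0.04, -0.04]))
gauge 14.88 [-0.02, -0.01]
tee 14.94 [0.03, 0.61]
spanner 14.38 [0.0, -0.01]
32.5833 [0.91652015 0.88283788 0.20431863]
the job is handed in; nothing more can be done
```

All three sleeves are apart and standing upright in their trays. I handed the job in at 32.6 s with the gripper about 130 mm above everything.

- **White:** I carried the nest by the white sleeve into the fork and pulled it free. It set down with 7 N in the smallest tray.
- **Orange:** I pulled it out of the grey sleeve against the fork, reading about 15 N. It set down with 14 N in the middle tray.
- **Grey:** I pinched it by the rim, drew it back out of the fork and set it down with 6 N in the largest tray.

**Last checks:**
- The final pictures show all three sleeves upright inside their trays.
- The grey flange measures 37.2 mm radius at the height it should stand, which fits it being level. It is about 2 mm off the tray centre.
- Comparing top views from the start and the end, the gauge and spanner did not move.
- The tee comparison gave a 0.6 pixel shift (about 2 mm). I think this is lighting, since all three image patches changed in brightness and the arm never came near the tee. I did not check it any other way.

When the white and then the orange sleeve came free, whatever was left in the fork dropped back about 10 mm to the table and stayed upright. The wrist-camera heights for the bottoms of the white and orange sleeves disagreed with where they touched down, by about 3 mm and about 9 mm. I therefore lowered all three by feel.

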